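Rake the marker pens into rows at a radio flea-market stall

TASK

Tidy the marker pens for sale: first lay every stray marker from the table into the tray of its own colour, on the tray's open part well short of the end fence. Then use the rake - not the fingers - to comb the markers of each tray into one closed, parallel row against the end fence, and to push their ends flush against the side rail. Finally stand the rake upright, back in the middle of its round mat, and leave the other goods where they are.

Things in the scene. Friction and masses are not known exactly. Their poses are not given: they have to be found in the camera images.
- tray_blue: Fixed tray for blue markers, blue stops. Origin on the table. Floor top z 5 mm, x -160..148, y -62..56 mm. Two 8 mm stops rise 14 mm off the floor: end fence, inner face x = 140; side rail along x, inner face y = 48. -x end (striped, nearest robot) and -y side open. x points away from the robot within 7 deg. Markers end up along the tray's y, side by side from the fence.
- tray_red: Fixed tray for red markers, red stops. Origin on the table. Floor top z 5 mm, x -160..148, y -62..56 mm. Two 8 mm stops rise 14 mm off the floor: end fence, inner face x = 140; side rail along x, inner face y = 48. -x end (striped, nearest robot) and -y side open. x points away from the robot within 7 deg. Markers end up along the tray's y, side by side from the fence.
- blue1: Marker pen with blue cap and blue band, loose, square section 12 x 12 mm, 80 mm long, 16 g; origin at its centre, x along its length. Starts lying askew in its own tray, up to 25 degrees off the tray's y. May be absent; which end carries the cap does not matter.
- blue2: Marker pen with blue cap and blue band, loose, square section 12 x 12 mm, 80 mm long, 16 g; origin at its centre, x along its length. Starts lying askew in its own tray, up to 25 degrees off the tray's y. May be absent; which end carries the cap does not matter.
- blue3: Marker pen with blue cap and blue band, loose, square section 12 x 12 mm, 80 mm long, 16 g; origin at its centre, x along its length. Starts lying askew in its own tray, up to 25 degrees off the tray's y. May be absent; which end carries the cap does not matter.
- blue4: Marker pen with blue cap and blue band, loose, square section 12 x 12 mm, 80 mm long, 16 g; origin at its centre, x along its length. A stray: starts lying on the table beside or between the trays. May be absent; which end carries the cap does not matter.
- blue5: Marker pen with blue cap and blue band, loose, square section 12 x 12 mm, 80 mm long, 16 g; origin at its centre, x along its length. A stray: starts lying on the table beside or between the trays. May be absent; which end carries the cap does not matter.
- red1: Marker pen with red cap and red band, loose, square section 12 x 12 mm, 80 mm long, 16 g; origin at its centre, x along its length. Starts lying askew in its own tray, up to 25 degrees off the tray's y. May be absent; which end carries the cap does not matter.
- red2: Marker pen with red cap and red band, loose, square section 12 x 12 mm, 80 mm long, 16 g; origin at its centre, x along its length. Starts lying askew in its own tray, up to 25 degrees off the tray's y. May be absent; which end carries the cap does not matter.
- red3: Marker pen with red cap and red band, loose, square section 12 x 12 mm, 80 mm long, 16 g; origin at its centre, x along its length. Starts lying askew in its own tray, up to 25 degrees off the tray's y. May be absent; which end carries the cap does not matter.
- red4: Marker pen with red cap and red band, loose, square section 12 x 12 mm, 80 mm long, 16 g; origin at its centre, x along its length. A stray: starts lying on the table beside or between the trays. May be absent; which end carries the cap does not matter.
- red5: Marker pen with red cap and red band, loose, square section 12 x 12 mm, 80 mm long, 16 g; origin at its centre, x along its length. A stray: starts lying on the table beside or between the trays. May be absent; which end carries the cap does not matter.
- rake: Loose rake standing on its teeth, 130-210 g: straight steel head 90 mm long (its x), 22 thick (y), 30 high, teeth gaps 7 mm, too narrow for a marker; upright yellow grip 26 (x) by 22 mm (y) in its middle, from 30 to 100 mm high. Origin at the middle of the underside of the teeth, z up. Starts on the mat.
- mat: Fixed round black rubber mat, the rake's place, 130 mm across, 4 mm thick; origin under its centre.
- can_a: Bystander: aluminium canister with black cap, 40 mm across, 75 mm high, loose, origin under its centre.
- can_b: Bystander: steel canister, 36 mm across, 60 mm high, loose, origin under its centre.
- meter: Bystander: round black panel meter lying face up, 60 mm across, 25 mm high, loose, origin under its centre.
- heatsink: Bystander: black finned heatsink 70 x 60 x 30 mm, loose, origin under its centre.
- cutter: Bystander: green knife handle 120 x 26 x 18 mm, loose, origin under its centre.
There are look-alikes about, which are no part of the job. There is more than one size of the rake; the one meant has the size given above. What is shaped like the red3 but yellow is not meant.

How it is judged:
By the outcome, as a careful person would: the job done as asked, in the order asked, and still so for the second after the job is handed in, with the robot touching nothing.
Of blue1, blue2, blue3 only 2 to 3 are there at a start; the rules pass over those that are not, and their reading is None.
Of red1, red2, red3 only 2 to 3 are there at a start; the rules pass over those that are not, and their reading is None.
Of blue4, blue5, red4, red5 only 3 to 4 are there at a start; the rules pass over those that are not, and their reading is None.
At some moment in a run one of blue1, blue2, blue3, blue4, blue5, red1, red2, red3, red4, red5 may be knocked a few centimetres aside while the robot is not near it.
It also fails if it takes over 210 s, if anything falls off the work surface, if the arm or the gripper's body presses on something with over 40 N, if the wrist force passes 120 N, or if a joint passes its speed limit or range.

ROBOT

A 7-joint arm with a two-finger parallel gripper is mounted at the origin on the work surface. World frame = base frame: x ahead of the robot, y to its left, z up, the work surface at z = 0. Lengths are in m, angles in rad, forces in N, time in s.
With the tool pointing down it reaches from about 0.425 to 0.875 m from the base axis. Payload 8.4 kg.
Tool frame: the origin (TCP) lies midway between the tips of the shut fingers; the grasp point (between the pads) lies 19 mm behind it; z points along the fingers, y is the line along which they close (so a half turn about z gives the same grasp; the last joint's range is limited). The gripper opens to 85 mm and grips with 20 to 120 N. Pads are 22 mm wide; open, the fingers measure 114 mm over their backs; the gripper's body (76 mm by 85 mm) begins 54 mm behind the grasp point. The pads swing forward as they close: fully open they stand 13 mm farther back than shut.
Start: joints at [-1.372, 0.333, 0.04, 1.465, -0.013, 1.343, -0.059], TCP at [0.191, 0.621, 0.231] pointing down, gripper open.
Joint ranges: [-2.58, 2.58], [-0.38, 2.09], [-1.3, 1.39], [0.25, 2.4], [-1.5, 4.64], [0.08, 2.09], [-2.65, 2.65]. Speed limits (rad/s): [2.22, 2.22, 2.79, 2.79, 3.14, 3.14, 3.14].

INTERFACE

Orientations are given as [roll, pitch, yaw] about the fixed x, y, z axes, in that order (R = Rz(yaw) Ry(pitch) Rx(roll)).
In Python, from bench import arm gives the robot as it stands.
- The arm moves only by the tool step_arm, never from a script. Its argument "targets" is a list of rows, each an object of numbers: "dx", "dy", "dz": the shift along the tool's x, y, z in m; "wx", "wy", "wz": the turn, a rotation vector about the tool's x, y, z in degrees; "gripper": the finger opening in m, from 0 to 0.0854. In form: [{"dx": .., "dy": .., "dz": .., "wx": .., "wy": .., "wz": .., "gripper": ..}, ...]. A call has exactly 5 rows; each row is the pose to reach, as a shift and turn from the pose commanded when the call began, along the tool's axes at that moment; what a row does not reach only later rows make up. A row lasts 1/12 s, in which the tool goes at most 41.7 mm and 7.16 degrees, less where a joint would pass 70% of its speed; a pose out of reach is approached as far as the arm can. A call with a gripper value outside its range is refused whole. The fingers move at their own pace and stop on an object; "grip_force" is the grip in N (left out, the last holds). Time passes only in rows, so rows that repeat a pose let the fingers close, or fill a call up. It gives the time, the measured TCP pose, the force, the opening and the grip force at its end, in the units of the state.
- arm.sense(): the state, without advancing time (a new reading comes with each control period).
- arm.capture(name): name is "side" or "top"; returns a dict with "image" (420x560x3 uint8, red, green, blue), "camera_matrix" (3x3 intrinsics, pixels), "world_from_camera" (4x4, takes a point from camera to world coordinates). Camera axes: x right, y up, looking along -z (the intrinsics and any distortion apply to the point x, -y, -z); pixel columns grow to the right and rows downward; lengths in m; the calibration is good to about 2 mm. A picture is of the moment at which its call begins. There is no depth.
- arm.finish_job(): hands the job in; it is judged then, once.
The state is a dict: "clock": time; "joints": joint angles; "joint_velocities": joint speeds; "joint_torque": joint torques, N m; "eef_pos": TCP position; "tcp_rot": TCP orientation; "ft_force": force on the tool from outside, world axes, zero at the start; "wrist_torque": the same for the moment, N m; "gripper_width": finger opening in m; "gripper_force": force on a finger pad.
Only numpy, scipy, OpenCV 4.12 (cv2) and the standard library are available. Lean on these libraries where they do the work, as an engineer would, in place of code of your own. Each camera call takes 0.05 s, during which the arm holds its last target. There are 200 camera calls.

## Working session

There is one attempt and no reset: what is moved stays moved. The work goes in short steps, Python scripts to look and compute and a tool call to move; the robot and the scene stay as the last step left them, time stands still between calls to the robot, and variables do not carry over. Pictures are saved under pics/ and viewed, at most 14 in all, crops included, and the job is handed in when it is done.

Besides the shell and the picture viewer there is one more tool, called after "Request:" as name(argument=value, ...) on one line, values as JSON. step_arm: Moves the arm, as the interface text tells. Its arguments: {"type":"object","properties":{"targets":{"type":"array"},"grip_force":{"type":"number"}},"required":["targets"]}

```bash
ls; mkdir -p pics; cat > h.py <<'E'
import numpy as np, cv2
from bench import arm
def cap(n,f=None):
    c=arm.capture(n); im=cv2.cvtColor(np.asarray(c["image"]),cv2.COLOR_RGB2BGR)
    if f: cv2.imwrite("pics/"+f,im)
    return im,np.array(c["camera_matrix"]),np.array(c["world_from_camera"])
def ray(K,T,uv,z):
    u,v=uv; d=np.array([(u-K[0,2])/K[0,0],-(v-K[1,2])/K[1,1],-1.]); d=T[:3,:3]@d; o=T[:3,3]
    return o+d*(z-o[2])/d[2]
def proj(K,T,p):
    q=T[:3,:3].T@(np.asarray(p,float)-T[:3,3]); return K[0,0]*q[0]/-q[2]+K[0,2], K[1,1]*-q[1]/-q[2]+K[1,2]
E
python3 - <<'E'
from h import *
for n in("top","side"):
    im,K,T=cap(n,n+"0.png"); print(n,K,T)
    print(ray(K,T,(0,0),0),ray(K,T,(559,419),0))
print(arm.sense())
E
```

```text
pics
top [[480.75498357   0.         285.70388446]
 [  0.         480.75498357 211.87387015]
 [  0.           0.           1.        ]] [[-1.79745526e-03  9.94459850e-01 -1.05101740e-01  3.79490423e-01]
 [-9.99762137e-01  4.97386152e-04  2.18041895e-02  2.33134268e-02]
 [ 2.17356672e-02  1.05115933e-01  9.94222410e-01  1.25619268e+00]
 [ 0.00000000e+00  0.00000000e+00  0.00000000e+00  1.00000000e+00]]
[1.09130403 0.77188701 0.        ] [-0.01720677 -0.69868248  0.        ]
side [[440.22282841   0.         282.89912659]
 [  0.         440.22282841 210.57417533]
 [  0.           0.           1.        ]] [[ 0.80366686  0.32254061 -0.50008713 -0.20999561]
 [-0.59465345  0.40349238 -0.69540001 -0.93036764]
 [-0.0225134   0.85624848  0.51607334  0.77713521]
 [ 0.          0.          0.          1.        ]]
[9.54560134e-01 9.79839243e+00 1.11022302e-16] [ 0.49723073 -0.82121599  0.        ]
{'clock': 0.1, 'joints': array([-1.37220362,  0.33381769,  0.03985808,  1.46617142, -0.0133901 ,
        1.3433269 , -0.05848242]), 'joint_velocities': array([ 7.14389549e-04, -1.22002965e-03,  2.79032421e-03, -1.99867034e-03,
       -1.32594844e-04,  6.31392132e-04, -5.58364383e-05]), 'joint_torque': array([ 4.08856096e-03, -6.60021472e+01,  1.37018424e+00, -4.06478834e+01,
        1.70506840e-02,  8.94867437e-03, -2.05684898e-05]), 'eef_pos': array([0.19061316, 0.62098692, 0.23053017]), 'tcp_rot': array([-3.14013846e+00,  1.00937181e-04,  2.84381877e+00]), 'ft_force': array([-0.80443793, -0.26049689,  0.05410689]), 'wrist_torque': array([ 0.00648287, -0.00453561, -0.02111079]), 'gripper_force': 0.0, 'gripper_width': 0.08527558903588064}
```

View pics/top0.png

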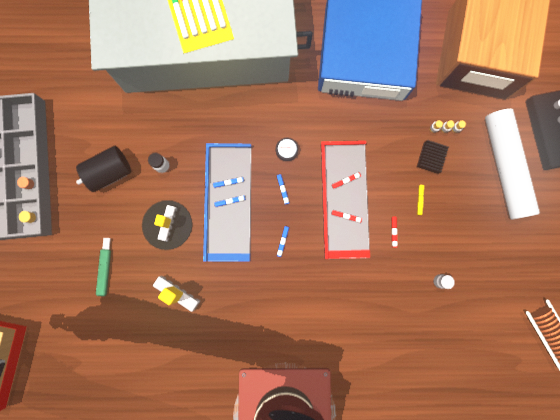

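View pics/side0.png

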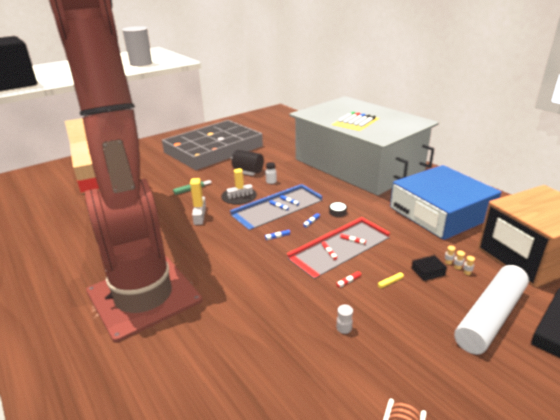

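Top view: blue tray ~(228,202) with two markers, and stray blue markers at (283,189) and (283,241). Red tray ~(346,200) with two markers, and a red stray at (394,231). The yellow decoy is at (421,199). There are two rakes: (166,222) on the black mat and (177,294) off it. I'll measure next and confirm the rake in an enlarged crop.

```bash
cat >> h.py <<'E'
def masks(im):
    b,g,r=[im[...,i].astype(int) for i in range(3)]
    return {"blue":((b>110)&(b-r>70)&(b-g>40)),"red":((r>130)&(r-g>100)&(r-b>100)),
            "white":(im.min(2)>185)&(im.max(2).astype(int)-im.min(2)<40),"yellow":(r>170)&(g>140)&(b<90)}
def blobs(m,amin=8):
    n,l,s,c=cv2.connectedComponentsWithStats(m.astype(np.uint8)*255)
    return [(l==i,s[i],c[i]) for i in range(1,n) if s[i][4]>=amin]
def markers(im,K,T,z,roi):
    """markers: any coloured+white pixels in roi, closed, long thin rects -> world centre, angle deg, length, width"""
    M=masks(im); out=[]
    for col in("blue","red","yellow"):
        m=((M[col]|M["white"])).astype(np.uint8)*255
        k=np.zeros_like(m); x0,y0,x1,y1=roi; k[y0:y1,x0:x1]=1; m=m*k
        for l,s,c in blobs(m,25):
            if s[4]>400 or (l&M[col]).sum()<8: continue
            pts=np.argwhere(l)[:,::-1].astype(np.float32)
            r=cv2.minAreaRect(pts); bx=cv2.boxPoints(r); w=[ray(K,T,p,z)[:2] for p in bx]
            e1=w[1]-w[0]; e2=w[2]-w[1]
            if np.hypot(*e1)<np.hypot(*e2): e1,e2=e2,e1
            C=ray(K,T,r[0],z)[:2]
            out.append((col,np.round(r[0]).astype(int).tolist(),C.round(4).tolist(),round(float(np.degrees(np.arctan2(e1[1],e1[0]))%180),1),(np.hypot(*e1)*1e3).round(),(np.hypot(*e2)*1e3).round()))
    return out
E
python3 - <<'E'
from h import *
im,K,T=cap("top")
for r in markers(im,K,T,.014,(190,130,445,270)): print(*r)
M=masks(im)
for col in("blue","red"):
    for l,s,c in blobs(M[col],300):
        if not(190<c[0]<380 and 140<c[1]<265): continue
        h=cv2.convexHull(np.argwhere(l)[:,::-1].astype(np.float32)); r=cv2.minAreaRect(h)
        print(col,s,[ray(K,T,p,.012)[:2].round(4).tolist() for p in cv2.boxPoints(r)],cv2.boxPoints(r).round().tolist())
for l,s,c in blobs(M["yellow"],60):
    if c[0]<260 and c[1]>180: print("yellow",s,c.round(),ray(K,T,c,.1).round(3),ray(K,T,c,.13).round(3))
cr=np.hstack([cv2.resize(im[185:325,135:255],None,fx=3.5,fy=3.5,interpolation=cv2.INTER_CUBIC),cv2.resize(im[185:325,205:285],None,fx=3.5,fy=3.5,interpolation=cv2.INTER_CUBIC)])
cv2.imwrite("pics/crop1.png",cr)
E
```

```text
blue [282, 189] [0.5714, 0.0045] 16.5 80.0 13.0
blue [282, 241] [0.4349, 0.0048] 164.4 80.0 12.0
red [394, 232] [0.4596, -0.2868] 178.5 81.0 13.0
yellow [420, 199] [0.5447, -0.3572] 175.1 80.0 16.0
blue [203 143  48 118 829] [[0.3867, 0.2087], [0.6936, 0.211], [0.6929, 0.0899], [0.3855, 0.0907]] [[203.0, 260.0], [204.0, 143.0], [250.0, 143.0], [249.0, 260.0]]
red [321 140  50 119 916] [[0.6998, -0.0969], [0.7043, -0.2182], [0.3921, -0.2222], [0.3884, -0.104]] [[321.0, 141.0], [366.0, 140.0], [370.0, 258.0], [325.0, 259.0]]
yellow [154 214  12  13 113] [159. 220.] [0.481 0.301 0.1  ] [0.479 0.294 0.13 ]
yellow [158 288  19  18 206] [167. 296.] [0.301 0.279 0.1  ] [0.303 0.272 0.13 ]
```

View pics/crop1.png

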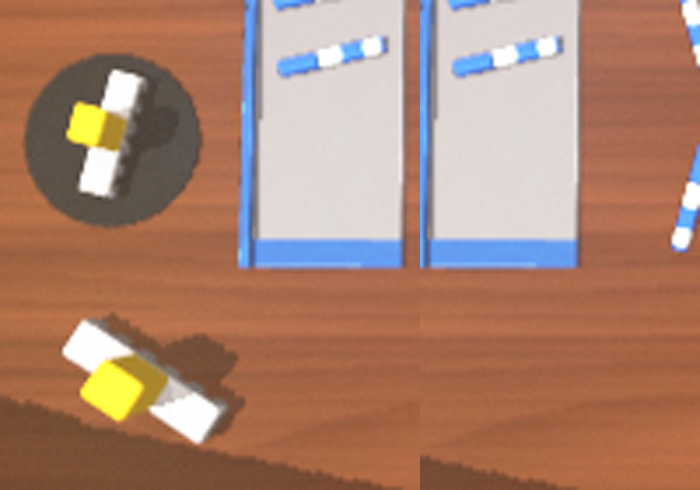

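The crop shows the mat rake at crop (110,130) with a head about 35 px long. The off-mat rake at (145,380) is clearly larger (about 46 px). The mat rake fits the description: it is on the mat and nearer 90 mm. The check on its size, the tray fit and a move planner come next.

```bash
cat >> h.py <<'E'
import math,json
def st():
    s=arm.sense(); return np.r_[s["eef_pos"],math.degrees(s["tcp_rot"][2])],s
def plan(x,y,z,yaw,start=None):
    """split move into calls (<=.19 m, <=34 deg each) in the tool axes; prints one row per call"""
    a=st()[0] if start is None else np.array(start,float); b=np.array([x,y,z,yaw],float)
    d=b-a; d[3]=(d[3]+180)%360-180
    n=max(1,math.ceil(np.linalg.norm(d[:3])/.19),math.ceil(abs(d[3])/34)); out=[]
    for i in range(n):
        ps=math.radians(a[3]+d[3]*i/n); t=d/n
        print(dict(dx=round(math.cos(ps)*t[0]+math.sin(ps)*t[1],4),dy=round(math.sin(ps)*t[0]-math.cos(ps)*t[1],4),dz=round(-t[2],4),wz=round(-t[3],2)))
    b[3]=a[3]+d[3]; return b
E
python3 - <<'E'
from h import *
im,K,T=cap("top"); M=masks(im)
# rakes: white head tops at z=.03
for l,s,c in blobs(M["white"]|M["yellow"],100):
    if 140<c[0]<205 and 190<c[1]<320:
        r=cv2.minAreaRect(np.argwhere(l)[:,::-1].astype(np.float32)); w=[ray(K,T,p,.03)[:2] for p in cv2.boxPoints(r)]
        print("rake",r[0],[v.round(4).tolist() for v in w],np.hypot(*(w[1]-w[0])),np.hypot(*(w[2]-w[1])))
# white only
for l,s,c in blobs(M["white"],20):
    if 140<c[0]<205 and 190<c[1]<320: print("w",s,[ray(K,T,p,.03)[:2].round(4).tolist() for p in cv2.boxPoints(cv2.minAreaRect(np.argwhere(l)[:,::-1].astype(np.float32)))])
# mat: dark
g=im.max(2)<75
for l,s,c in blobs(g,300):
    if 130<c[0]<210 and 190<c[1]<260:
        (e,r)=cv2.minEnclosingCircle(np.argwhere(l)[:,::-1].astype(np.float32)); print("mat",ray(K,T,e,.004).round(4),r*2.58)
# trays: floor edges. outer rail edge (z 0..19), near end edge z=.005, open edge z=.005
hsv=cv2.cvtColor(im,cv2.COLOR_BGR2HSV)
for col,roi in(("blue",(195,135,260,270)),("red",(315,132,378,268))):
    fl=(hsv[...,1]<45)&(hsv[...,2]>120)
    m=(fl|M[col]); k=np.zeros_like(m); k[roi[1]:roi[3],roi[0]:roi[2]]=1; m&=k
    m=cv2.morphologyEx(m.astype(np.uint8),cv2.MORPH_CLOSE,np.ones((5,5)))
    l=max(blobs(m,1000),key=lambda b:b[1][4])[0]
    R=[(np.where(l[v])[0].max()+.5,v) for v in range(155,250)]
    L=[(np.where(l[v])[0].min()-.5,v) for v in range(155,250)]
    us=range(roi[0]+18,roi[2]-16)
    B=[(u,np.where(l[:,u])[0].max()+.5) for u in us]; U=[(u,np.where(l[:,u])[0].min()-.5) for u in us]
    for nm,P,z in(("open y",R,.005),("rail y",L,.019),("near x",B,.005),("fence x",U,.019)):
        W=np.array([ray(K,T,p,z)[:2] for p in P]); a,b=(0,1) if "y" in nm else (1,0)
        f=np.polyfit(W[:,a]-W[:,a].mean(),W[:,b],1); print(col,nm,f[1].round(4),"at",W[:,a].mean().round(3),"slope deg",np.degrees(f[0]).round(2))
p=plan(.5714,.0045,.12,90)
E
```

```text
rake (162.1461181640625, 221.6209259033203) [[0.4456, 0.3413], [0.5335, 0.3193], [0.5227, 0.2806], [0.4349, 0.3029]] 0.0906025763985356 0.04023860889182696
rake (164.07688903808594, 290.88458251953125) [[0.308, 0.3421], [0.3475, 0.3167], [0.3114, 0.2616], [0.2721, 0.2872]] 0.04698369743404427 0.0658760184283447
rake (186.3461456298828, 301.2307434082031) [[0.2852, 0.2737], [0.3091, 0.2581], [0.2827, 0.2178], [0.2588, 0.2335]] 0.028576229062886288 0.04816284627918482
w [164 205  11  13  97] [[0.5007, 0.3086], [0.5284, 0.3001], [0.5218, 0.2801], [0.494, 0.2886]]
w [158 227  11  14 109] [[0.4404, 0.3228], [0.4727, 0.3156], [0.4676, 0.2953], [0.4353, 0.3025]]
w [153 277  20  14 153] [[0.3234, 0.3322], [0.3475, 0.3167], [0.3248, 0.2821], [0.3008, 0.2976]]
w [178 294  20  18 175] [[0.2824, 0.2681], [0.3059, 0.2519], [0.2822, 0.2174], [0.2588, 0.2336]]
blue open y 0.0888 at 0.538 slope deg -0.37
blue rail y 0.2074 at 0.536 slope deg -0.43
blue near x 0.3854 at 0.145 slope deg 0.1
blue fence x 0.6909 at 0.147 slope deg 0.99
red open y -0.2176 at 0.538 slope deg 1.31
red rail y -0.0999 at 0.537 slope deg 1.25
red near x 0.3906 at -0.163 slope deg -1.51
red fence x 0.7 at -0.166 slope deg -1.66
{'dx': np.float64(-0.1362), 'dy': np.float64(-0.1194), 'dz': np.float64(0.0277), 'wz': np.float64(18.23)}
{'dx': np.float64(-0.1668), 'dy': np.float64(-0.0708), 'dz': np.float64(0.0277), 'wz': np.float64(18.23)}
{'dx': np.float64(-0.1805), 'dy': np.float64(-0.0151), 'dz': np.float64(0.0277), 'wz': np.float64(18.23)}
{'dx': np.float64(-0.1762), 'dy': np.float64(0.0422), 'dz': np.float64(0.0277), 'wz': np.float64(18.23)}
```

The mat rake's head measures 90.6 mm, so that is the right one. Trays: blue origin ≈(0.544, 0.151) at −0.4°, red ≈(0.551, −0.156) at +1.35°. First target is the blue stray at (0.571, 0.0045).

```bash
python3 - <<'E'
from h import *
p=plan(.5714,.0045,.12,196.5); print("--"); p=plan(.5714,.0045,.003,196.5,p)
E
```

```text
{'dx': np.float64(-0.1362), 'dy': np.float64(-0.1194), 'dz': np.float64(0.0277), 'wz': np.float64(-8.39)}
{'dx': np.float64(-0.1173), 'dy': np.float64(-0.138), 'dz': np.float64(0.0277), 'wz': np.float64(-8.39)}
{'dx': np.float64(-0.0959), 'dy': np.float64(-0.1537), 'dz': np.float64(0.0277), 'wz': np.float64(-8.39)}
{'dx': np.float64(-0.0725), 'dy': np.float64(-0.166), 'dz': np.float64(0.0277), 'wz': np.float64(-8.39)}
--
{'dx': np.float64(-0.0), 'dy': np.float64(0.0), 'dz': np.float64(0.117), 'wz': np.float64(-0.0)}
```

Request:
step_arm(targets=[{"dx":-0.027,"dy":-0.024,"dz":0.0055,"wx":0,"wy":0,"wz":-1.7,"gripper":0.04},{"dx":-0.054,"dy":-0.048,"dz":0.011,"wx":0,"wy":0,"wz":-3.4,"gripper":0.04},{"dx":-0.082,"dy":-0.072,"dz":0.0166,"wx":0,"wy":0,"wz":-5,"gripper":0.04},{"dx":-0.109,"dy":-0.0955,"dz":0.022,"wx":0,"wy":0,"wz":-6.7,"gripper":0.04},{"dx":-0.1362,"dy":-0.1194,"dz":0.0277,"wx":0,"wy":0,"wz":-8.4,"gripper":0.04}], grip_force=30)

```text
clock: 0.62
eef_pos: [0.2865, 0.4656, 0.2033]
tcp_rot: [-3.142, -0.0, 2.992]
ft_force: [0.3, -0.4, 0.7]
gripper_width: 0.0401
gripper_force: 0.0
```

Request:
step_arm(targets=[{"dx":-0.1173,"dy":-0.138,"dz":0.0277,"wz":-8.4,"gripper":0.04},{"dx":-0.1173,"dy":-0.138,"dz":0.0277,"wz":-8.4,"gripper":0.04},{"dx":-0.1173,"dy":-0.138,"dz":0.0277,"wz":-8.4,"gripper":0.04},{"dx":-0.1173,"dy":-0.138,"dz":0.0277,"wz":-8.4,"gripper":0.04},{"dx":-0.1173,"dy":-0.138,"dz":0.0277,"wz":-8.4,"gripper":0.04}])

```text
validation failed for argument at $.ta...
```

Request:
step_arm(targets=[{"dx":-0.0959,"dy":-0.1537,"dz":0.0277,"wz":-8.4,"gripper":0.04},{"dx":-0.0959,"dy":-0.1537,"dz":0.0277,"wz":-8.4,"gripper":0.04},{"dx":-0.0959,"dy":-0.1537,"dz":0.0277,"wz":-8.4,"gripper":0.04},{"dx":-0.0959,"dy":-0.1537,"dz":0.0277,"wz":-8.4,"gripper":0.04},{"dx":-0.0959,"dy":-0.1537,"dz":0.0277,"wz":-8.4,"gripper":0.04}])

```text
validation failed for argument at $.ta...
```

Request:
step_arm(targets=[{"dx":-0.0725,"dy":-0.166,"dz":0.0277,"wz":-8.4,"gripper":0.04},{"dx":-0.0725,"dy":-0.166,"dz":0.0277,"wz":-8.4,"gripper":0.04},{"dx":-0.0725,"dy":-0.166,"dz":0.0277,"wz":-8.4,"gripper":0.04},{"dx":-0.0725,"dy":-0.166,"dz":0.0277,"wz":-8.4,"gripper":0.04},{"dx":-0.0725,"dy":-0.166,"dz":0.0277,"wz":-8.4,"gripper":0.04}])

```text
validation failed for argument at $.ta...
```

Request:
step_arm(targets=[{"dx":-0.1173,"dy":-0.138,"dz":0.0277,"wx":0,"wy":0,"wz":-8.4,"gripper":0.04},{"dx":-0.1173,"dy":-0.138,"dz":0.0277,"wx":0,"wy":0,"wz":-8.4,"gripper":0.04},{"dx":-0.1173,"dy":-0.138,"dz":0.0277,"wx":0,"wy":0,"wz":-8.4,"gripper":0.04},{"dx":-0.1173,"dy":-0.138,"dz":0.0277,"wx":0,"wy":0,"wz":-8.4,"gripper":0.04},{"dx":-0.1173,"dy":-0.138,"dz":0.0277,"wx":0,"wy":0,"wz":-8.4,"gripper":0.04}])

```text
clock: 1.03
eef_pos: [0.3836, 0.3077, 0.1753]
tcp_rot: [-3.14, 0.0, 3.132]
ft_force: [0.6, 0.1, -0.2]
gripper_width: 0.0399
gripper_force: 0.0
```

Request:
step_arm(targets=[{"dx":-0.0959,"dy":-0.1537,"dz":0.0277,"wx":0,"wy":0,"wz":-8.4,"gripper":0.04},{"dx":-0.0959,"dy":-0.1537,"dz":0.0277,"wx":0,"wy":0,"wz":-8.4,"gripper":0.04},{"dx":-0.0959,"dy":-0.1537,"dz":0.0277,"wx":0,"wy":0,"wz":-8.4,"gripper":0.04},{"dx":-0.0959,"dy":-0.1537,"dz":0.0277,"wx":0,"wy":0,"wz":-8.4,"gripper":0.04},{"dx":-0.0959,"dy":-0.1537,"dz":0.0277,"wx":0,"wy":0,"wz":-8.4,"gripper":0.04}])

```text
clock: 1.45
eef_pos: [0.4779, 0.154, 0.1478]
tcp_rot: [-3.14, 0.0, -3.004]
ft_force: [0.1, 0.1, 0.0]
gripper_width: 0.0395
gripper_force: 0.0
```

Request:
step_arm(targets=[{"dx":-0.0725,"dy":-0.166,"dz":0.0277,"wx":0,"wy":0,"wz":-8.4,"gripper":0.04},{"dx":-0.0725,"dy":-0.166,"dz":0.0277,"wx":0,"wy":0,"wz":-8.4,"gripper":0.04},{"dx":-0.0725,"dy":-0.166,"dz":0.0277,"wx":0,"wy":0,"wz":-8.4,"gripper":0.04},{"dx":-0.0725,"dy":-0.166,"dz":0.0277,"wx":0,"wy":0,"wz":-8.4,"gripper":0.04},{"dx":-0.0725,"dy":-0.166,"dz":0.0277,"wx":0,"wy":0,"wz":-8.4,"gripper":0.04}])

```text
clock: 1.87
eef_pos: [0.5728, 0.0001, 0.1201]
tcp_rot: [-3.14, 0.0, -2.856]
ft_force: [-0.5, 0.2, 0.6]
gripper_width: 0.0396
gripper_force: 0.0
```

Request:
step_arm(targets=[{"dx":0,"dy":0.0046,"dz":0.03,"wx":0,"wy":0,"wz":0,"gripper":0.04},{"dx":0,"dy":0.0046,"dz":0.06,"wx":0,"wy":0,"wz":0,"gripper":0.04},{"dx":0,"dy":0.0046,"dz":0.09,"wx":0,"wy":0,"wz":0,"gripper":0.04},{"dx":0,"dy":0.0046,"dz":0.11,"wx":0,"wy":0,"wz":0,"gripper":0.04},{"dx":0,"dy":0.0046,"dz":0.117,"wx":0,"wy":0,"wz":0,"gripper":0.04}])

```text
clock: 2.28
eef_pos: [0.5679, 0.0092, 0.0002]
tcp_rot: [3.141, -0.005, -2.853]
ft_force: [-2.2, 0.2, 0.4]
gripper_width: 0.0401
gripper_force: 0.0
```

Request:
step_arm(targets=[{"dx":0,"dy":0,"dz":0,"wx":0,"wy":0,"wz":0,"gripper":0.005},{"dx":0,"dy":0,"dz":0,"wx":0,"wy":0,"wz":0,"gripper":0.005},{"dx":0,"dy":0,"dz":0,"wx":0,"wy":0,"wz":0,"gripper":0.005},{"dx":0,"dy":0,"dz":0,"wx":0,"wy":0,"wz":0,"gripper":0.005},{"dx":0,"dy":0,"dz":0,"wx":0,"wy":0,"wz":0,"gripper":0.005}])

```text
clock: 2.7
eef_pos: [0.5711, 0.0095, 0.0048]
tcp_rot: [-3.142, 0.002, -2.853]
ft_force: [0.1, -1.0, 0.4]
gripper_width: 0.0108
gripper_force: 32.6
```

Request:
step_arm(targets=[{"dx":0,"dy":0,"dz":-0.02,"wx":0,"wy":0,"wz":0,"gripper":0.005},{"dx":0,"dy":0,"dz":-0.04,"wx":0,"wy":0,"wz":0,"gripper":0.005},{"dx":0,"dy":0,"dz":-0.06,"wx":0,"wy":0,"wz":0,"gripper":0.005},{"dx":0,"dy":0,"dz":-0.08,"wx":0,"wy":0,"wz":0,"gripper":0.005},{"dx":0,"dy":0,"dz":-0.08,"wx":0,"wy":0,"wz":0,"gripper":0.005}])

```text
clock: 3.12
eef_pos: [0.5728, 0.0094, 0.0881]
tcp_rot: [-3.141, 0.007, -2.853]
ft_force: [1.2, -0.5, 0.5]
gripper_width: 0.011
gripper_force: 32.5
```

```bash
python3 - <<'E'
from h import *
# blue tray local (-52,8) -> world ; yaw 90-0.4
def bl(x,y,t=math.radians(-.4)): return .544+x*math.cos(t)-y*math.sin(t), .151+x*math.sin(t)+y*math.cos(t)
x,y=bl(-.052,.0); print(x,y,st()[0])
p=plan(x,y,.08,89.6); print("--"); p=plan(x,y,.0095,89.6,p)
E
```

```text
0.4920012672033195 0.151363025535494 [ 5.72809571e-01  9.37460062e-03  8.81181608e-02 -1.63483246e+02]
{'dx': np.float64(0.0093), 'dy': np.float64(0.0398), 'dz': np.float64(0.002), 'wz': np.float64(26.73)}
{'dx': np.float64(0.0262), 'dy': np.float64(0.0314), 'dz': np.float64(0.002), 'wz': np.float64(26.73)}
{'dx': np.float64(0.0375), 'dy': np.float64(0.0162), 'dz': np.float64(0.002), 'wz': np.float64(26.73)}
{'dx': np.float64(0.0408), 'dy': np.float64(-0.0024), 'dz': np.float64(0.002), 'wz': np.float64(26.73)}
--
{'dx': np.float64(0.0), 'dy': np.float64(0.0), 'dz': np.float64(0.0705), 'wz': np.float64(-0.0)}
```

Request:
step_arm(targets=[{"dx":0.0093,"dy":0.04,"dz":0.002,"wx":0,"wy":0,"wz":26.7,"gripper":0.005},{"dx":0.0093,"dy":0.04,"dz":0.002,"wx":0,"wy":0,"wz":26.7,"gripper":0.005},{"dx":0.0093,"dy":0.04,"dz":0.002,"wx":0,"wy":0,"wz":26.7,"gripper":0.005},{"dx":0.0093,"dy":0.04,"dz":0.002,"wx":0,"wy":0,"wz":26.7,"gripper":0.005},{"dx":0.0093,"dy":0.04,"dz":0.002,"wx":0,"wy":0,"wz":26.7,"gripper":0.005}])

```text
clock: 3.53
eef_pos: [0.5498, 0.0454, 0.0816]
tcp_rot: [3.141, 0.0, 2.96]
ft_force: [-0.2, 0.8, -0.8]
gripper_width: 0.0106
gripper_force: 32.5
```

Request:
step_arm(targets=[{"dx":0.0262,"dy":0.0314,"dz":0.002,"wx":0,"wy":0,"wz":26.7,"gripper":0.005},{"dx":0.0262,"dy":0.0314,"dz":0.002,"wx":0,"wy":0,"wz":26.7,"gripper":0.005},{"dx":0.0262,"dy":0.0314,"dz":0.002,"wx":0,"wy":0,"wz":26.7,"gripper":0.005},{"dx":0.0262,"dy":0.0314,"dz":0.002,"wx":0,"wy":0,"wz":26.7,"gripper":0.005},{"dx":0.0262,"dy":0.0314,"dz":0.002,"wx":0,"wy":0,"wz":26.7,"gripper":0.005}])

```text
clock: 3.95
eef_pos: [0.5296, 0.0807, 0.0796]
tcp_rot: [3.141, 0.0, 2.497]
ft_force: [-0.2, -0.3, -0.0]
gripper_width: 0.0107
gripper_force: 32.5
```

Request:
step_arm(targets=[{"dx":0.0375,"dy":0.0162,"dz":0.002,"wx":0,"wy":0,"wz":26.7,"gripper":0.005},{"dx":0.0375,"dy":0.0162,"dz":0.002,"wx":0,"wy":0,"wz":26.7,"gripper":0.005},{"dx":0.0375,"dy":0.0162,"dz":0.002,"wx":0,"wy":0,"wz":26.7,"gripper":0.005},{"dx":0.0375,"dy":0.0162,"dz":0.002,"wx":0,"wy":0,"wz":26.7,"gripper":0.005},{"dx":0.0375,"dy":0.0162,"dz":0.002,"wx":0,"wy":0,"wz":26.7,"gripper":0.005}])

```text
clock: 4.37
eef_pos: [0.5094, 0.1161, 0.0776]
tcp_rot: [3.141, 0.0, 2.033]
ft_force: [-0.5, -0.1, 0.0]
gripper_width: 0.0107
gripper_force: 32.5
```

Request:
step_arm(targets=[{"dx":0.0408,"dy":-0.0024,"dz":0.002,"wx":0,"wy":0,"wz":26.7,"gripper":0.005},{"dx":0.0408,"dy":-0.0024,"dz":0.002,"wx":0,"wy":0,"wz":26.7,"gripper":0.005},{"dx":0.0408,"dy":-0.0024,"dz":0.002,"wx":0,"wy":0,"wz":26.7,"gripper":0.005},{"dx":0.0408,"dy":-0.0024,"dz":0.002,"wx":0,"wy":0,"wz":26.7,"gripper":0.005},{"dx":0.0408,"dy":-0.0024,"dz":0.002,"wx":0,"wy":0,"wz":26.7,"gripper":0.005}])

```text
clock: 4.78
eef_pos: [0.4891, 0.1515, 0.0755]
tcp_rot: [3.141, 0.0, 1.569]
ft_force: [-0.3, 0.3, 0.2]
gripper_width: 0.0109
gripper_force: 32.5
```

Request:
step_arm(targets=[{"dx":0,"dy":0,"dz":0.03,"wx":0,"wy":0,"wz":0,"gripper":0.005},{"dx":0,"dy":0,"dz":0.05,"wx":0,"wy":0,"wz":0,"gripper":0.005},{"dx":0,"dy":0,"dz":0.06,"wx":0,"wy":0,"wz":0,"gripper":0.005},{"dx":0,"dy":0,"dz":0.065,"wx":0,"wy":0,"wz":0,"gripper":0.005},{"dx":0,"dy":0,"dz":0.065,"wx":0,"wy":0,"wz":0,"gripper":0.005}])

```text
clock: 5.2
eef_pos: [0.4891, 0.151, 0.0103]
tcp_rot: [-3.141, 0.001, 1.57]
ft_force: [0.6, 0.4, -0.5]
gripper_width: 0.0107
gripper_force: 33.5
```

Request:
step_arm(targets=[{"dx":0,"dy":0,"dz":0,"wx":0,"wy":0,"wz":0,"gripper":0.024},{"dx":0,"dy":0,"dz":0,"wx":0,"wy":0,"wz":0,"gripper":0.024},{"dx":0,"dy":0,"dz":0,"wx":0,"wy":0,"wz":0,"gripper":0.024},{"dx":0,"dy":0,"dz":-0.01,"wx":0,"wy":0,"wz":0,"gripper":0.024},{"dx":0,"dy":0,"dz":-0.03,"wx":0,"wy":0,"wz":0,"gripper":0.024}])

```text
clock: 5.62
eef_pos: [0.4878, 0.1509, 0.04]
tcp_rot: [-3.139, 0.002, 1.567]
ft_force: [0.4, -0.1, 0.4]
gripper_width: 0.0239
gripper_force: 0.0
```

Request:
step_arm(targets=[{"dx":0,"dy":0,"dz":-0.04,"wx":0,"wy":0,"wz":0,"gripper":0.04},{"dx":0,"dy":0,"dz":-0.04,"wx":0,"wy":0,"wz":0,"gripper":0.04},{"dx":0,"dy":0,"dz":-0.04,"wx":0,"wy":0,"wz":0,"gripper":0.04},{"dx":0,"dy":0,"dz":-0.04,"wx":0,"wy":0,"wz":0,"gripper":0.04},{"dx":0,"dy":0,"dz":-0.04,"wx":0,"wy":0,"wz":0,"gripper":0.04}])

```text
clock: 6.03
eef_pos: [0.4885, 0.1515, 0.0802]
tcp_rot: [-3.141, 0.0, 1.567]
ft_force: [-0.5, -0.9, -0.7]
gripper_width: 0.0402
gripper_force: 0.0
```

```bash
python3 - <<'E'
from h import *
print(st()[0]); im,K,T=cap("top")
for r in markers(im,K,T,.014,(190,130,445,270)): print(*r)
p=plan(.4349,.0048,.08,164.4); print("--");p=plan(.4349,.0048,.004,164.4,p)
E
```

```text
[4.88486836e-01 1.51483064e-01 8.01916189e-02 8.97630814e+01]
blue [228, 156] [0.6582, 0.1486] 90.2 118.0 70.0
blue [238, 222] [0.4857, 0.1196] 90.0 21.0 13.0
blue [282, 241] [0.4348, 0.0055] 165.2 79.0 11.0
blue [242, 249] [0.4147, 0.1074] 0.4 56.0 33.0
red [200, 190] [0.5675, 0.2198] 100.3 55.0 28.0
red [394, 232] [0.4596, -0.2868] 178.5 81.0 13.0
yellow [420, 199] [0.5447, -0.3572] 175.1 80.0 16.0
{'dx': np.float64(-0.0489), 'dy': np.float64(-0.0176), 'dz': np.float64(-0.0), 'wz': np.float64(-24.88)}
{'dx': np.float64(-0.037), 'dy': np.float64(-0.0366), 'dz': np.float64(-0.0), 'wz': np.float64(-24.88)}
{'dx': np.float64(-0.0181), 'dy': np.float64(-0.0487), 'dz': np.float64(-0.0), 'wz': np.float64(-24.88)}
--
{'dx': np.float64(0.0), 'dy': np.float64(0.0), 'dz': np.float64(0.076), 'wz': np.float64(-0.0)}
```

Request:
step_arm(targets=[{"dx":-0.049,"dy":-0.0176,"dz":0,"wx":0,"wy":0,"wz":-25,"gripper":0.04},{"dx":-0.049,"dy":-0.0176,"dz":0,"wx":0,"wy":0,"wz":-25,"gripper":0.04},{"dx":-0.049,"dy":-0.0176,"dz":0,"wx":0,"wy":0,"wz":-25,"gripper":0.04},{"dx":-0.049,"dy":-0.0176,"dz":0,"wx":0,"wy":0,"wz":-25,"gripper":0.04},{"dx":-0.049,"dy":-0.0176,"dz":0,"wx":0,"wy":0,"wz":-25,"gripper":0.04}])

```text
clock: 6.5
eef_pos: [0.4707, 0.102, 0.0799]
tcp_rot: [-3.14, 0.0, 2.005]
ft_force: [-0.1, -1.0, -0.3]
gripper_width: 0.0399
gripper_force: 0.0
```

Request:
step_arm(targets=[{"dx":-0.037,"dy":-0.0366,"dz":0,"wx":0,"wy":0,"wz":-25,"gripper":0.04},{"dx":-0.037,"dy":-0.0366,"dz":0,"wx":0,"wy":0,"wz":-25,"gripper":0.04},{"dx":-0.037,"dy":-0.0366,"dz":0,"wx":0,"wy":0,"wz":-25,"gripper":0.04},{"dx":-0.037,"dy":-0.0366,"dz":0,"wx":0,"wy":0,"wz":-25,"gripper":0.04},{"dx":-0.037,"dy":-0.0366,"dz":0,"wx":0,"wy":0,"wz":-25,"gripper":0.04}])

```text
clock: 6.92
eef_pos: [0.4531, 0.0534, 0.0801]
tcp_rot: [-3.141, -0.0, 2.439]
ft_force: [-0.0, -0.6, -0.6]
gripper_width: 0.0401
gripper_force: 0.0
```

Request:
step_arm(targets=[{"dx":-0.018,"dy":-0.0487,"dz":0,"wx":0,"wy":0,"wz":-25,"gripper":0.04},{"dx":-0.018,"dy":-0.0487,"dz":0,"wx":0,"wy":0,"wz":-25,"gripper":0.04},{"dx":-0.018,"dy":-0.0487,"dz":0,"wx":0,"wy":0,"wz":-25,"gripper":0.04},{"dx":-0.018,"dy":-0.0487,"dz":0,"wx":0,"wy":0,"wz":-25,"gripper":0.04},{"dx":-0.018,"dy":-0.0487,"dz":0,"wx":0,"wy":0,"wz":-25,"gripper":0.04}])

```text
clock: 7.33
eef_pos: [0.4355, 0.0048, 0.0803]
tcp_rot: [-3.141, -0.0, 2.874]
ft_force: [0.4, 0.5, -0.5]
gripper_width: 0.04
gripper_force: 0.0
```

Request:
step_arm(targets=[{"dx":0,"dy":0,"dz":0.03,"wx":0,"wy":0,"wz":0,"gripper":0.04},{"dx":0,"dy":0,"dz":0.055,"wx":0,"wy":0,"wz":0,"gripper":0.04},{"dx":0,"dy":0,"dz":0.07,"wx":0,"wy":0,"wz":0,"gripper":0.04},{"dx":0,"dy":0,"dz":0.076,"wx":0,"wy":0,"wz":0,"gripper":0.04},{"dx":0,"dy":0,"dz":0.076,"wx":0,"wy":0,"wz":0,"gripper":0.04}])

```text
clock: 7.75
eef_pos: [0.4347, 0.0046, 0.0033]
tcp_rot: [-3.139, -0.002, 2.872]
ft_force: [-0.5, -0.5, 0.4]
gripper_width: 0.04
gripper_force: 0.0
```

Request:
step_arm(targets=[{"dx":0,"dy":0,"dz":0,"wx":0,"wy":0,"wz":0,"gripper":0.005},{"dx":0,"dy":0,"dz":0,"wx":0,"wy":0,"wz":0,"gripper":0.005},{"dx":0,"dy":0,"dz":0,"wx":0,"wy":0,"wz":0,"gripper":0.005},{"dx":0,"dy":0,"dz":0,"wx":0,"wy":0,"wz":0,"gripper":0.005},{"dx":0,"dy":0,"dz":0,"wx":0,"wy":0,"wz":0,"gripper":0.005}])

```text
clock: 8.17
eef_pos: [0.4366, 0.0051, 0.0055]
tcp_rot: [3.14, 0.001, 2.875]
ft_force: [-1.8, -1.1, 7.8]
gripper_width: 0.0105
gripper_force: 31.4
```

Request:
step_arm(targets=[{"dx":0,"dy":0,"dz":-0.02,"wx":0,"wy":0,"wz":0,"gripper":0.005},{"dx":0,"dy":0,"dz":-0.04,"wx":0,"wy":0,"wz":0,"gripper":0.005},{"dx":0,"dy":0,"dz":-0.06,"wx":0,"wy":0,"wz":0,"gripper":0.005},{"dx":0,"dy":0,"dz":-0.07,"wx":0,"wy":0,"wz":0,"gripper":0.005},{"dx":0,"dy":0,"dz":-0.07,"wx":0,"wy":0,"wz":0,"gripper":0.005}])

```text
clock: 8.58
eef_pos: [0.4374, 0.0055, 0.0767]
tcp_rot: [3.138, 0.003, 2.875]
ft_force: [0.5, 0.0, 0.0]
gripper_width: 0.0108
gripper_force: 30.6
```

```bash
python3 - <<'E'
from h import *
print(st()[0])
p=plan(.449,.150,.075,89.6); print("--"); p=plan(.449,.150,.0105,89.6,p); print("--")
p=plan(.449,.150,.08,89.6,p); print("-- red"); p=plan(.4596,-.2868,.08,178.5,p)
E
```

```text
[4.37389659e-01 5.49504896e-03 7.66795922e-02 1.64732183e+02]
{'dx': np.float64(0.009), 'dy': np.float64(0.0475), 'dz': np.float64(0.0006), 'wz': np.float64(25.04)}
{'dx': np.float64(0.0282), 'dy': np.float64(0.0392), 'dz': np.float64(0.0006), 'wz': np.float64(25.04)}
{'dx': np.float64(0.0422), 'dy': np.float64(0.0236), 'dz': np.float64(0.0006), 'wz': np.float64(25.04)}
--
{'dx': np.float64(0.0), 'dy': np.float64(0.0), 'dz': np.float64(0.0645), 'wz': np.float64(-0.0)}
--
{'dx': np.float64(0.0), 'dy': np.float64(0.0), 'dz': np.float64(-0.0695), 'wz': np.float64(-0.0)}
-- red
{'dx': np.float64(-0.1456), 'dy': np.float64(0.0045), 'dz': np.float64(-0.0), 'wz': np.float64(-29.63)}
{'dx': np.float64(-0.1288), 'dy': np.float64(-0.068), 'dz': np.float64(-0.0), 'wz': np.float64(-29.63)}
{'dx': np.float64(-0.0783), 'dy': np.float64(-0.1228), 'dz': np.float64(-0.0), 'wz': np.float64(-29.63)}
```

Request:
step_arm(targets=[{"dx":0.009,"dy":0.0475,"dz":0,"wx":0,"wy":0,"wz":25,"gripper":0.005},{"dx":0.009,"dy":0.0475,"dz":0,"wx":0,"wy":0,"wz":25,"gripper":0.005},{"dx":0.009,"dy":0.0475,"dz":0,"wx":0,"wy":0,"wz":25,"gripper":0.005},{"dx":0.009,"dy":0.0475,"dz":0,"wx":0,"wy":0,"wz":25,"gripper":0.005},{"dx":0.009,"dy":0.0475,"dz":0,"wx":0,"wy":0,"wz":25,"gripper":0.005}])

```text
clock: 9.0
eef_pos: [0.439, 0.0534, 0.0736]
tcp_rot: [-3.141, -0.001, 2.436]
ft_force: [-0.1, -0.1, -0.1]
gripper_width: 0.011
gripper_force: 30.6
```

Request:
step_arm(targets=[{"dx":0.0282,"dy":0.0392,"dz":0,"wx":0,"wy":0,"wz":25,"gripper":0.005},{"dx":0.0282,"dy":0.0392,"dz":0,"wx":0,"wy":0,"wz":25,"gripper":0.005},{"dx":0.0282,"dy":0.0392,"dz":0,"wx":0,"wy":0,"wz":25,"gripper":0.005},{"dx":0.0282,"dy":0.0392,"dz":0,"wx":0,"wy":0,"wz":25,"gripper":0.005},{"dx":0.0282,"dy":0.0392,"dz":0,"wx":0,"wy":0,"wz":25,"gripper":0.005}])

```text
clock: 9.42
eef_pos: [0.443, 0.1012, 0.0738]
tcp_rot: [-3.141, 0.0, 2.002]
ft_force: [-0.1, -0.1, -1.5]
gripper_width: 0.0108
gripper_force: 30.6
```

Request:
step_arm(targets=[{"dx":0.0422,"dy":0.0236,"dz":0,"wx":0,"wy":0,"wz":25,"gripper":0.005},{"dx":0.0422,"dy":0.0236,"dz":0,"wx":0,"wy":0,"wz":25,"gripper":0.005},{"dx":0.0422,"dy":0.0236,"dz":0,"wx":0,"wy":0,"wz":25,"gripper":0.005},{"dx":0.0422,"dy":0.0236,"dz":0,"wx":0,"wy":0,"wz":25,"gripper":0.005},{"dx":0.0422,"dy":0.0236,"dz":0,"wx":0,"wy":0,"wz":25,"gripper":0.005}])

```text
clock: 9.83
eef_pos: [0.4469, 0.1493, 0.074]
tcp_rot: [-3.141, 0.0, 1.568]
ft_force: [-0.3, -0.7, 0.6]
gripper_width: 0.0109
gripper_force: 30.6
```

Request:
step_arm(targets=[{"dx":0,"dy":0,"dz":0.03,"wx":0,"wy":0,"wz":0,"gripper":0.005},{"dx":0,"dy":0,"dz":0.05,"wx":0,"wy":0,"wz":0,"gripper":0.005},{"dx":0,"dy":0,"dz":0.06,"wx":0,"wy":0,"wz":0,"gripper":0.005},{"dx":0,"dy":0,"dz":0.065,"wx":0,"wy":0,"wz":0,"gripper":0.005},{"dx":0,"dy":0,"dz":0.065,"wx":0,"wy":0,"wz":0,"gripper":0.005}])

```text
clock: 10.25
eef_pos: [0.4472, 0.1488, 0.0092]
tcp_rot: [-3.141, 0.001, 1.569]
ft_force: [0.4, -0.1, 0.5]
gripper_width: 0.0108
gripper_force: 33.7
```

Request:
step_arm(targets=[{"dx":0,"dy":0,"dz":0,"wx":0,"wy":0,"wz":0,"gripper":0.024},{"dx":0,"dy":0,"dz":0,"wx":0,"wy":0,"wz":0,"gripper":0.024},{"dx":0,"dy":0,"dz":0,"wx":0,"wy":0,"wz":0,"gripper":0.024},{"dx":0,"dy":0,"dz":-0.01,"wx":0,"wy":0,"wz":0,"gripper":0.024},{"dx":0,"dy":0,"dz":-0.03,"wx":0,"wy":0,"wz":0,"gripper":0.024}])

```text
clock: 10.67
eef_pos: [0.4459, 0.1486, 0.039]
tcp_rot: [-3.139, 0.002, 1.567]
ft_force: [-0.8, 0.1, 0.1]
gripper_width: 0.024
gripper_force: 0.0
```

Request:
step_arm(targets=[{"dx":0,"dy":0,"dz":-0.04,"wx":0,"wy":0,"wz":0,"gripper":0.04},{"dx":0,"dy":0,"dz":-0.04,"wx":0,"wy":0,"wz":0,"gripper":0.04},{"dx":0,"dy":0,"dz":-0.04,"wx":0,"wy":0,"wz":0,"gripper":0.04},{"dx":0,"dy":0,"dz":-0.04,"wx":0,"wy":0,"wz":0,"gripper":0.04},{"dx":0,"dy":0,"dz":-0.04,"wx":0,"wy":0,"wz":0,"gripper":0.04}])

```text
clock: 11.08
eef_pos: [0.4466, 0.1493, 0.0792]
tcp_rot: [-3.141, 0.0, 1.567]
ft_force: [-0.3, -0.9, -0.1]
gripper_width: 0.0399
gripper_force: 0.0
```

```bash
python3 - <<'E'
from h import *
im,K,T=cap("top")
for r in markers(im,K,T,.014,(380,130,445,270)): print(*r)
print(st()[0])
p=plan(.4596,-.2868,.08,-1.5);  p=plan(.4596,-.2868,.004,-1.5,p)
E
```

```text
red [394, 231] [0.4596, -0.286] 0.7 81.0 14.0
yellow [420, 199] [0.5447, -0.3572] 175.1 80.0 16.0
[4.46512766e-01 1.49118931e-01 7.89177456e-02 8.97442905e+01]
{'dx': np.float64(-0.1453), 'dy': np.float64(0.005), 'dz': np.float64(-0.0004), 'wz': np.float64(30.41)}
{'dx': np.float64(-0.1228), 'dy': np.float64(0.0779), 'dz': np.float64(-0.0004), 'wz': np.float64(30.41)}
{'dx': np.float64(-0.0664), 'dy': np.float64(0.1293), 'dz': np.float64(-0.0004), 'wz': np.float64(30.41)}
{'dx': np.float64(0.0), 'dy': np.float64(-0.0), 'dz': np.float64(0.076), 'wz': np.float64(-0.0)}
```

Request:
step_arm(targets=[{"dx":-0.1453,"dy":0.005,"dz":0,"wx":0,"wy":0,"wz":30.2,"gripper":0.04},{"dx":-0.1453,"dy":0.005,"dz":0,"wx":0,"wy":0,"wz":30.2,"gripper":0.04},{"dx":-0.1453,"dy":0.005,"dz":0,"wx":0,"wy":0,"wz":30.2,"gripper":0.04},{"dx":-0.1453,"dy":0.005,"dz":0,"wx":0,"wy":0,"wz":30.2,"gripper":0.04},{"dx":-0.1453,"dy":0.005,"dz":0,"wx":0,"wy":0,"wz":30.2,"gripper":0.04}])

```text
clock: 11.55
eef_pos: [0.4506, -0.0012, 0.079]
tcp_rot: [-3.141, 0.002, 1.025]
ft_force: [0.6, -0.4, 0.2]
gripper_width: 0.0396
gripper_force: 0.0
```

Request:
step_arm(targets=[{"dx":-0.1228,"dy":0.0779,"dz":0,"wx":0,"wy":0,"wz":30,"gripper":0.04},{"dx":-0.1228,"dy":0.0779,"dz":0,"wx":0,"wy":0,"wz":30,"gripper":0.04},{"dx":-0.1228,"dy":0.0779,"dz":0,"wx":0,"wy":0,"wz":30,"gripper":0.04},{"dx":-0.1228,"dy":0.0779,"dz":0,"wx":0,"wy":0,"wz":30,"gripper":0.04},{"dx":-0.1228,"dy":0.0779,"dz":0,"wx":0,"wy":0,"wz":30,"gripper":0.04}])

```text
clock: 11.97
eef_pos: [0.4552, -0.1467, 0.0793]
tcp_rot: [3.139, 0.002, 0.501]
ft_force: [-0.3, 0.2, -0.6]
gripper_width: 0.0398
gripper_force: 0.0
```

Request:
step_arm(targets=[{"dx":-0.0664,"dy":0.1293,"dz":0,"wx":0,"wy":0,"wz":30,"gripper":0.04},{"dx":-0.0664,"dy":0.1293,"dz":0,"wx":0,"wy":0,"wz":30,"gripper":0.04},{"dx":-0.0664,"dy":0.1293,"dz":0,"wx":0,"wy":0,"wz":30,"gripper":0.04},{"dx":-0.0664,"dy":0.1293,"dz":0,"wx":0,"wy":0,"wz":30,"gripper":0.04},{"dx":-0.0664,"dy":0.1293,"dz":0,"wx":0,"wy":0,"wz":30,"gripper":0.04}])

```text
clock: 12.38
eef_pos: [0.4607, -0.2915, 0.0791]
tcp_rot: [3.138, 0.002, -0.021]
ft_force: [0.0, 0.1, 0.9]
gripper_width: 0.0401
gripper_force: 0.0
```

```bash
python3 - <<'E'
from h import *
print(st()[0]); p=plan(.4596,-.2864,.004,-.5)
E
```

```text
[ 0.4606882  -0.2915103   0.07913999 -1.1810401 ]
{'dx': np.float64(-0.0012), 'dy': np.float64(-0.0051), 'dz': np.float64(0.0751), 'wz': np.float64(-0.68)}
```

Request:
step_arm(targets=[{"dx":0,"dy":-0.001,"dz":0.03,"wx":0,"wy":0,"wz":-0.7,"gripper":0.04},{"dx":0,"dy":-0.001,"dz":0.055,"wx":0,"wy":0,"wz":-0.7,"gripper":0.04},{"dx":0,"dy":-0.001,"dz":0.07,"wx":0,"wy":0,"wz":-0.7,"gripper":0.04},{"dx":0,"dy":-0.001,"dz":0.0745,"wx":0,"wy":0,"wz":-0.7,"gripper":0.04},{"dx":0,"dy":-0.001,"dz":0.0745,"wx":0,"wy":0,"wz":-0.7,"gripper":0.04}])

```text
clock: 12.8
eef_pos: [0.4616, -0.2847, 0.004]
tcp_rot: [-3.141, 0.003, 0.005]
ft_force: [0.1, -0.0, 0.9]
gripper_width: 0.0402
gripper_force: 0.0
```

Request:
step_arm(targets=[{"dx":0,"dy":0,"dz":0,"wx":0,"wy":0,"wz":0,"gripper":0.005},{"dx":0,"dy":0,"dz":0,"wx":0,"wy":0,"wz":0,"gripper":0.005},{"dx":0,"dy":0,"dz":0,"wx":0,"wy":0,"wz":0,"gripper":0.005},{"dx":0,"dy":0,"dz":0,"wx":0,"wy":0,"wz":0,"gripper":0.005},{"dx":0,"dy":0,"dz":0,"wx":0,"wy":0,"wz":0,"gripper":0.005}])

```text
clock: 13.22
eef_pos: [0.4632, -0.2858, 0.0063]
tcp_rot: [3.141, -0.002, 0.004]
ft_force: [-1.3, 1.6, 7.5]
gripper_width: 0.0108
gripper_force: 31.1
```

Request:
step_arm(targets=[{"dx":0,"dy":0,"dz":-0.02,"wx":0,"wy":0,"wz":0,"gripper":0.005},{"dx":0,"dy":0,"dz":-0.04,"wx":0,"wy":0,"wz":0,"gripper":0.005},{"dx":0,"dy":0,"dz":-0.06,"wx":0,"wy":0,"wz":0,"gripper":0.005},{"dx":0,"dy":0,"dz":-0.07,"wx":0,"wy":0,"wz":0,"gripper":0.005},{"dx":0,"dy":0,"dz":-0.07,"wx":0,"wy":0,"wz":0,"gripper":0.005}])

```text
clock: 13.63
eef_pos: [0.4638, -0.2861, 0.0772]
tcp_rot: [3.141, -0.004, 0.004]
ft_force: [0.1, 0.2, -0.1]
gripper_width: 0.0108
gripper_force: 30.3
```

```bash
python3 - <<'E'
from h import *
print(st()[0])
t=math.radians(1.35); lx,ly=-.095,0; x,y=.551+lx*math.cos(t)-ly*math.sin(t),-.156+lx*math.sin(t)+ly*math.cos(t); print(x,y)
p=plan(x,y,.075,91.4)
E
```

```text
[ 0.46375359 -0.28607057  0.07722234  0.25229813]
0.45602636912929 -0.15823817765919296
{'dx': np.float64(-0.0024), 'dy': np.float64(-0.0426), 'dz': np.float64(0.0007), 'wz': np.float64(-30.38)}
{'dx': np.float64(0.0195), 'dy': np.float64(-0.038), 'dz': np.float64(0.0007), 'wz': np.float64(-30.38)}
{'dx': np.float64(0.036), 'dy': np.float64(-0.0229), 'dz': np.float64(0.0007), 'wz': np.float64(-30.38)}
```

Request:
step_arm(targets=[{"dx":-0.0024,"dy":-0.0426,"dz":0,"wx":0,"wy":0,"wz":-30.4,"gripper":0.005},{"dx":-0.0024,"dy":-0.0426,"dz":0,"wx":0,"wy":0,"wz":-30.4,"gripper":0.005},{"dx":-0.0024,"dy":-0.0426,"dz":0,"wx":0,"wy":0,"wz":-30.4,"gripper":0.005},{"dx":-0.0024,"dy":-0.0426,"dz":0,"wx":0,"wy":0,"wz":-30.4,"gripper":0.005},{"dx":-0.0024,"dy":-0.0426,"dz":0,"wx":0,"wy":0,"wz":-30.4,"gripper":0.005}])

```text
clock: 14.05
eef_pos: [0.4597, -0.242, 0.0743]
tcp_rot: [-3.141, -0.0, 0.544]
ft_force: [0.7, -0.5, 0.1]
gripper_width: 0.0105
gripper_force: 30.3
```

Request:
step_arm(targets=[{"dx":0.0195,"dy":-0.038,"dz":0,"wx":0,"wy":0,"wz":-30.4,"gripper":0.005},{"dx":0.0195,"dy":-0.038,"dz":0,"wx":0,"wy":0,"wz":-30.4,"gripper":0.005},{"dx":0.0195,"dy":-0.038,"dz":0,"wx":0,"wy":0,"wz":-30.4,"gripper":0.005},{"dx":0.0195,"dy":-0.038,"dz":0,"wx":0,"wy":0,"wz":-30.4,"gripper":0.005},{"dx":0.0195,"dy":-0.038,"dz":0,"wx":0,"wy":0,"wz":-30.4,"gripper":0.005}])

```text
clock: 14.47
eef_pos: [0.457, -0.1994, 0.0743]
tcp_rot: [-3.141, -0.0, 1.074]
ft_force: [-0.3, 0.3, 0.2]
gripper_width: 0.0104
gripper_force: 30.3
```

Request:
step_arm(targets=[{"dx":0.036,"dy":-0.0229,"dz":0,"wx":0,"wy":0,"wz":-30.4,"gripper":0.005},{"dx":0.036,"dy":-0.0229,"dz":0,"wx":0,"wy":0,"wz":-30.4,"gripper":0.005},{"dx":0.036,"dy":-0.0229,"dz":0,"wx":0,"wy":0,"wz":-30.4,"gripper":0.005},{"dx":0.036,"dy":-0.0229,"dz":0,"wx":0,"wy":0,"wz":-30.4,"gripper":0.005},{"dx":0.036,"dy":-0.0229,"dz":0,"wx":0,"wy":0,"wz":-30.4,"gripper":0.005}])

```text
clock: 14.88
eef_pos: [0.4543, -0.1569, 0.0743]
tcp_rot: [-3.141, -0.001, 1.605]
ft_force: [-0.0, -0.3, -0.7]
gripper_width: 0.0113
gripper_force: 30.3
```

Request:
step_arm(targets=[{"dx":0,"dy":0,"dz":0.03,"wx":0,"wy":0,"wz":0,"gripper":0.005},{"dx":0,"dy":0,"dz":0.05,"wx":0,"wy":0,"wz":0,"gripper":0.005},{"dx":0,"dy":0,"dz":0.06,"wx":0,"wy":0,"wz":0,"gripper":0.005},{"dx":0,"dy":0,"dz":0.063,"wx":0,"wy":0,"wz":0,"gripper":0.005},{"dx":0,"dy":0,"dz":0.063,"wx":0,"wy":0,"wz":0,"gripper":0.005}])

```text
clock: 15.3
eef_pos: [0.4536, -0.1575, 0.0116]
tcp_rot: [-3.139, -0.001, 1.595]
ft_force: [0.1, 0.2, -0.0]
gripper_width: 0.0107
gripper_force: 30.3
```

Request:
step_arm(targets=[{"dx":0,"dy":0,"dz":0,"wx":0,"wy":0,"wz":0,"gripper":0.024},{"dx":0,"dy":0,"dz":0,"wx":0,"wy":0,"wz":0,"gripper":0.024},{"dx":0,"dy":0,"dz":0,"wx":0,"wy":0,"wz":0,"gripper":0.024},{"dx":0,"dy":0,"dz":-0.01,"wx":0,"wy":0,"wz":0,"gripper":0.024},{"dx":0,"dy":0,"dz":-0.03,"wx":0,"wy":0,"wz":0,"gripper":0.024}])

```text
clock: 15.72
eef_pos: [0.4531, -0.1575, 0.0414]
tcp_rot: [-3.138, 0.0, 1.596]
ft_force: [-0.0, 1.3, 0.8]
gripper_width: 0.0238
gripper_force: 0.0
```

Request:
step_arm(targets=[{"dx":0,"dy":0,"dz":-0.13,"wx":0,"wy":0,"wz":0,"gripper":0.06},{"dx":0,"dy":0,"dz":-0.13,"wx":0,"wy":0,"wz":0,"gripper":0.06},{"dx":0,"dy":0,"dz":-0.13,"wx":0,"wy":0,"wz":0,"gripper":0.06},{"dx":0,"dy":0,"dz":-0.13,"wx":0,"wy":0,"wz":0,"gripper":0.06},{"dx":0,"dy":0,"dz":-0.13,"wx":0,"wy":0,"wz":0,"gripper":0.06}])

```text
clock: 16.13
eef_pos: [0.4564, -0.158, 0.1754]
tcp_rot: [3.135, -0.001, 1.596]
ft_force: [-0.5, 0.6, -0.8]
gripper_width: 0.06
gripper_force: 0.0
```

```bash
python3 - <<'E'
from h import *
print(st()[0]); im,K,T=cap("top","top1.png")
print("mat",ray(K,T,(167.1,225),.004))
cv2.imwrite("pics/crop2.png",cv2.resize(im[120:280,140:420],None,fx=2.8,fy=2.8,interpolation=cv2.INTER_CUBIC))
p=plan(.4815,.3014,.16,165.5)
E
```

```text
[ 0.45642628 -0.15803669  0.17535128 91.43746254]
mat [0.47741355 0.30415071 0.004     ]
{'dx': np.float64(0.1527), 'dy': np.float64(0.0126), 'dz': np.float64(0.0044), 'wz': np.float64(-24.68)}
{'dx': np.float64(0.1335), 'dy': np.float64(0.0753), 'dz': np.float64(0.0044), 'wz': np.float64(-24.68)}
{'dx': np.float64(0.0899), 'dy': np.float64(0.1241), 'dz': np.float64(0.0044), 'wz': np.float64(-24.68)}
```

View pics/crop2.png

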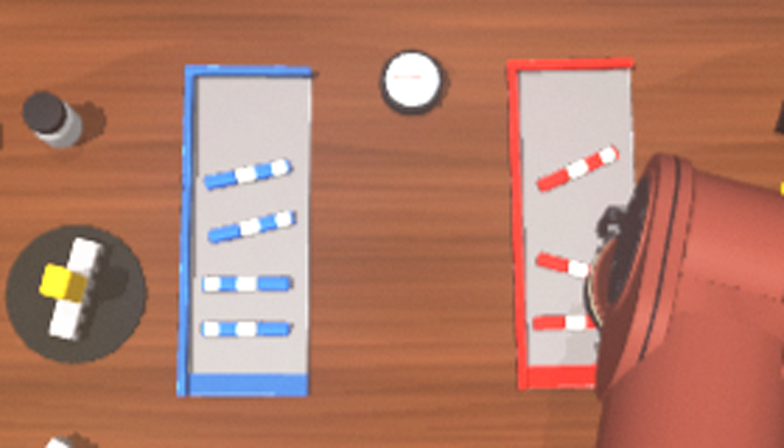

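The crop shows four blue markers in the blue tray at crop (248,174), (252,227), (248,284) and (248,328). The red tray has three, at (578,168), (562,265) and (562,323). All strays are in, so the rake is next.

Request:
step_arm(targets=[{"dx":0.1527,"dy":0.0126,"dz":0.0044,"wx":0,"wy":0,"wz":-24.7,"gripper":0.06},{"dx":0.1527,"dy":0.0126,"dz":0.0044,"wx":0,"wy":0,"wz":-24.7,"gripper":0.06},{"dx":0.1527,"dy":0.0126,"dz":0.0044,"wx":0,"wy":0,"wz":-24.7,"gripper":0.06},{"dx":0.1527,"dy":0.0126,"dz":0.0044,"wx":0,"wy":0,"wz":-24.7,"gripper":0.06},{"dx":0.1527,"dy":0.0126,"dz":0.0044,"wx":0,"wy":0,"wz":-24.7,"gripper":0.06}])

```text
clock: 16.6
eef_pos: [0.4621, 0.0014, 0.1657]
tcp_rot: [-3.138, -0.001, 2.039]
ft_force: [-0.5, -0.0, 0.3]
gripper_width: 0.0603
gripper_force: 0.0
```

Request:
step_arm(targets=[{"dx":0.1335,"dy":0.0753,"dz":0.0044,"wx":0,"wy":0,"wz":-24.7,"gripper":0.06},{"dx":0.1335,"dy":0.0753,"dz":0.0044,"wx":0,"wy":0,"wz":-24.7,"gripper":0.06},{"dx":0.1335,"dy":0.0753,"dz":0.0044,"wx":0,"wy":0,"wz":-24.7,"gripper":0.06},{"dx":0.1335,"dy":0.0753,"dz":0.0044,"wx":0,"wy":0,"wz":-24.7,"gripper":0.06},{"dx":0.1335,"dy":0.0753,"dz":0.0044,"wx":0,"wy":0,"wz":-24.7,"gripper":0.06}])

```text
clock: 17.02
eef_pos: [0.4707, 0.1542, 0.1613]
tcp_rot: [-3.139, -0.001, 2.468]
ft_force: [-0.4, -0.3, 0.6]
gripper_width: 0.0604
gripper_force: 0.0
```

Request:
step_arm(targets=[{"dx":0.0899,"dy":0.1241,"dz":0.0044,"wx":0,"wy":0,"wz":-24.7,"gripper":0.06},{"dx":0.0899,"dy":0.1241,"dz":0.0044,"wx":0,"wy":0,"wz":-24.7,"gripper":0.06},{"dx":0.0899,"dy":0.1241,"dz":0.0044,"wx":0,"wy":0,"wz":-24.7,"gripper":0.06},{"dx":0.0899,"dy":0.1241,"dz":0.0044,"wx":0,"wy":0,"wz":-24.7,"gripper":0.06},{"dx":0.0899,"dy":0.1241,"dz":0.0044,"wx":0,"wy":0,"wz":-24.7,"gripper":0.06}])

```text
clock: 17.43
eef_pos: [0.4789, 0.3073, 0.1566]
tcp_rot: [-3.14, -0.002, 2.899]
ft_force: [-1.1, 0.1, -1.2]
gripper_width: 0.0599
gripper_force: 0.0
```

Request:
step_arm(targets=[{"dx":0,"dy":0,"dz":0,"wx":0,"wy":0,"wz":0,"gripper":0.06},{"dx":0,"dy":0,"dz":0,"wx":0,"wy":0,"wz":0,"gripper":0.06},{"dx":0,"dy":0,"dz":0,"wx":0,"wy":0,"wz":0,"gripper":0.06},{"dx":0,"dy":0,"dz":0,"wx":0,"wy":0,"wz":0,"gripper":0.06},{"dx":0,"dy":0,"dz":0,"wx":0,"wy":0,"wz":0,"gripper":0.06}])

```text
clock: 17.85
eef_pos: [0.4811, 0.3002, 0.1589]
tcp_rot: [3.142, -0.0, 2.887]
ft_force: [-0.8, 0.3, 0.5]
gripper_width: 0.0598
gripper_force: 0.0
```

```bash
python3 - <<'E'
from h import *
print(st()[0]); im,K,T=cap("top","top2.png"); im,K,T=cap("side","side2.png")
p=plan(.4815,.3014,.05,165.5)
cv2.imwrite("pics/crop3.png",cv2.resize(im[120:280,130:430],None,fx=2.6,fy=2.6,interpolation=cv2.INTER_CUBIC))
E
```

```text
[4.81075388e-01 3.00163739e-01 1.58885769e-01 1.65409749e+02]
{'dx': np.float64(-0.0003), 'dy': np.float64(0.0008), 'dz': np.float64(0.109), 'wz': np.float64(-0.03)}
```

View pics/crop3.png

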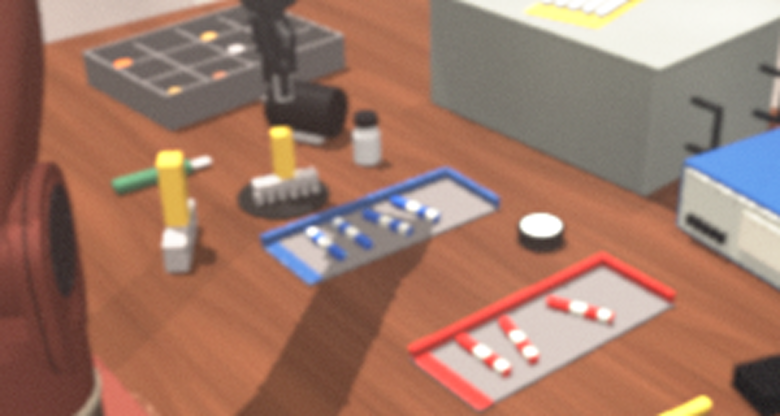

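The side crop shows the gripper at (280,90) directly above the mat rake's yellow grip at (283,140). I'm descending to grasp it.

Request:
step_arm(targets=[{"dx":0,"dy":0.001,"dz":0.03,"wx":0,"wy":0,"wz":0,"gripper":0.06},{"dx":0,"dy":0.001,"dz":0.06,"wx":0,"wy":0,"wz":0,"gripper":0.06},{"dx":0,"dy":0.001,"dz":0.09,"wx":0,"wy":0,"wz":0,"gripper":0.06},{"dx":0,"dy":0.001,"dz":0.109,"wx":0,"wy":0,"wz":0,"gripper":0.06},{"dx":0,"dy":0.001,"dz":0.109,"wx":0,"wy":0,"wz":0,"gripper":0.06}])

```text
clock: 18.37
eef_pos: [0.4787, 0.3005, 0.046]
tcp_rot: [-3.136, -0.004, 2.889]
ft_force: [-0.7, -1.2, -0.1]
gripper_width: 0.0599
gripper_force: 0.0
```

Request:
step_arm(targets=[{"dx":0,"dy":0,"dz":0,"wx":0,"wy":0,"wz":0,"gripper":0.01},{"dx":0,"dy":0,"dz":0,"wx":0,"wy":0,"wz":0,"gripper":0.01},{"dx":0,"dy":0,"dz":0,"wx":0,"wy":0,"wz":0,"gripper":0.01},{"dx":0,"dy":0,"dz":0,"wx":0,"wy":0,"wz":0,"gripper":0.01},{"dx":0,"dy":0,"dz":0,"wx":0,"wy":0,"wz":0,"gripper":0.01}], grip_force=60)

```text
clock: 18.78
eef_pos: [0.4822, 0.303, 0.0517]
tcp_rot: [3.139, 0.002, 2.889]
ft_force: [-1.0, -1.2, 6.9]
gripper_width: 0.021
gripper_force: 59.5
```

Request:
step_arm(targets=[{"dx":0,"dy":0,"dz":0,"wx":0,"wy":0,"wz":0,"gripper":0.01},{"dx":0,"dy":0,"dz":0,"wx":0,"wy":0,"wz":0,"gripper":0.01},{"dx":0,"dy":0,"dz":0,"wx":0,"wy":0,"wz":0,"gripper":0.01},{"dx":0,"dy":0,"dz":0,"wx":0,"wy":0,"wz":0,"gripper":0.01},{"dx":0,"dy":0,"dz":0,"wx":0,"wy":0,"wz":0,"gripper":0.01}])

```text
clock: 19.2
eef_pos: [0.4822, 0.303, 0.0517]
tcp_rot: [3.139, 0.002, 2.889]
ft_force: [0.1, -1.3, 7.7]
gripper_width: 0.0212
gripper_force: 59.5
```

Request:
step_arm(targets=[{"dx":0,"dy":0,"dz":-0.02,"wx":0,"wy":0,"wz":0,"gripper":0.01},{"dx":0,"dy":0,"dz":-0.04,"wx":0,"wy":0,"wz":0,"gripper":0.01},{"dx":0,"dy":0,"dz":-0.06,"wx":0,"wy":0,"wz":0,"gripper":0.01},{"dx":0,"dy":0,"dz":-0.07,"wx":0,"wy":0,"wz":0,"gripper":0.01},{"dx":0,"dy":0,"dz":-0.07,"wx":0,"wy":0,"wz":0,"gripper":0.01}])

```text
clock: 19.62
eef_pos: [0.4823, 0.3032, 0.1225]
tcp_rot: [3.138, 0.002, 2.889]
ft_force: [-0.4, 0.1, -1.3]
gripper_width: 0.0213
gripper_force: 59.0
```

Rake grasped (width 21 mm, 60 N). Next I'm planning the blue comb.

```bash
cat >> h.py <<'E'
TR={"blue":(.544,.151,-.4),"red":(.551,-.156,1.35)}
def loc(c,lx,ly):
    x,y,t=TR[c]; t=math.radians(t); return x+lx*math.cos(t)-ly*math.sin(t), y+lx*math.sin(t)+ly*math.cos(t)
def tol(c,x,y):
    a,b,t=TR[c]; t=math.radians(t); x-=a; y-=b; return x*math.cos(t)+y*math.sin(t), -x*math.sin(t)+y*math.cos(t)
E
python3 - <<'E'
from h import *
im,K,T=cap("top")
# mat centre now that rake is lifted: dark pixels around mat
cv2.imwrite("pics/crop4.png",cv2.resize(im[170:280,120:270],None,fx=5,fy=5))
x,y=loc("blue",-.121,-.002); print(st()[0],x,y)
p=plan(x,y,.1225,89.6); p=plan(x,y,.055,89.6,p)
E
```

```text
[4.81551421e-01 3.02783270e-01 1.20772020e-01 1.65543405e+02] 0.42298898616405134 0.14984478123464257
{'dx': np.float64(0.0062), 'dy': np.float64(-0.0542), 'dz': np.float64(-0.0006), 'wz': np.float64(25.31)}
{'dx': np.float64(-0.0176), 'dy': np.float64(-0.0517), 'dz': np.float64(-0.0006), 'wz': np.float64(25.31)}
{'dx': np.float64(-0.038), 'dy': np.float64(-0.0392), 'dz': np.float64(-0.0006), 'wz': np.float64(25.31)}
{'dx': np.float64(0.0), 'dy': np.float64(0.0), 'dz': np.float64(0.0675), 'wz': np.float64(-0.0)}
```

Request:
step_arm(targets=[{"dx":0.0062,"dy":-0.0542,"dz":0,"wx":0,"wy":0,"wz":25.3,"gripper":0.01},{"dx":0.0062,"dy":-0.0542,"dz":0,"wx":0,"wy":0,"wz":25.3,"gripper":0.01},{"dx":0.0062,"dy":-0.0542,"dz":0,"wx":0,"wy":0,"wz":25.3,"gripper":0.01},{"dx":0.0062,"dy":-0.0542,"dz":0,"wx":0,"wy":0,"wz":25.3,"gripper":0.01},{"dx":0.0062,"dy":-0.0542,"dz":0,"wx":0,"wy":0,"wz":25.3,"gripper":0.01}])

```text
clock: 20.08
eef_pos: [0.4607, 0.2508, 0.1186]
tcp_rot: [-3.14, -0.0, 2.444]
ft_force: [-0.5, 0.3, -1.3]
gripper_width: 0.0215
gripper_force: 59.7
```

Request:
step_arm(targets=[{"dx":-0.0176,"dy":-0.0517,"dz":0,"wx":0,"wy":0,"wz":25.3,"gripper":0.01},{"dx":-0.0176,"dy":-0.0517,"dz":0,"wx":0,"wy":0,"wz":25.3,"gripper":0.01},{"dx":-0.0176,"dy":-0.0517,"dz":0,"wx":0,"wy":0,"wz":25.3,"gripper":0.01},{"dx":-0.0176,"dy":-0.0517,"dz":0,"wx":0,"wy":0,"wz":25.3,"gripper":0.01},{"dx":-0.0176,"dy":-0.0517,"dz":0,"wx":0,"wy":0,"wz":25.3,"gripper":0.01}])

```text
clock: 20.5
eef_pos: [0.4415, 0.2001, 0.1191]
tcp_rot: [-3.141, 0.0, 2.005]
ft_force: [0.6, -0.5, -2.5]
gripper_width: 0.0215
gripper_force: 60.1
```

Request:
step_arm(targets=[{"dx":-0.038,"dy":-0.0392,"dz":0,"wx":0,"wy":0,"wz":25.3,"gripper":0.01},{"dx":-0.038,"dy":-0.0392,"dz":0,"wx":0,"wy":0,"wz":25.3,"gripper":0.01},{"dx":-0.038,"dy":-0.0392,"dz":0,"wx":0,"wy":0,"wz":25.3,"gripper":0.01},{"dx":-0.038,"dy":-0.0392,"dz":0,"wx":0,"wy":0,"wz":25.3,"gripper":0.01},{"dx":-0.038,"dy":-0.0392,"dz":0,"wx":0,"wy":0,"wz":25.3,"gripper":0.01}])

```text
clock: 20.92
eef_pos: [0.4222, 0.1493, 0.1194]
tcp_rot: [-3.141, 0.0, 1.566]
ft_force: [-0.4, -0.7, -1.2]
gripper_width: 0.0213
gripper_force: 60.2
```

Request:
step_arm(targets=[{"dx":0,"dy":0,"dz":0,"wx":0,"wy":0,"wz":0,"gripper":0.01},{"dx":0,"dy":0,"dz":0,"wx":0,"wy":0,"wz":0,"gripper":0.01},{"dx":0,"dy":0,"dz":0.015,"wx":0,"wy":0,"wz":0,"gripper":0.01},{"dx":0,"dy":0,"dz":0.03,"wx":0,"wy":0,"wz":0,"gripper":0.01},{"dx":0,"dy":0,"dz":0.03,"wx":0,"wy":0,"wz":0,"gripper":0.01}])

```text
clock: 21.33
eef_pos: [0.421, 0.1488, 0.0876]
tcp_rot: [-3.139, 0.003, 1.568]
ft_force: [-1.3, -0.0, -1.5]
gripper_width: 0.0212
gripper_force: 60.0
```

```bash
python3 - <<'E'
from h import *
print(st()[0],tol("blue",*st()[0][:2])); im,K,T=cap("top")
x,y=loc("blue",-.121,-.002); plan(x,y,.055,89.6)
cv2.imwrite("pics/crop5.png",cv2.resize(im[130:290,110:310],None,fx=3.5,fy=3.5,interpolation=cv2.INTER_CUBIC))
E
```

```text
[4.20998134e-01 1.48827177e-01 8.76062451e-02 8.98432654e+01] (np.float64(-0.12298369908543419), np.float64(-0.0030314777595014273))
{'dx': np.float64(0.001), 'dy': np.float64(0.0014), 'dz': np.float64(0.0338), 'wz': np.float64(0.19)}
```

View pics/crop5.png

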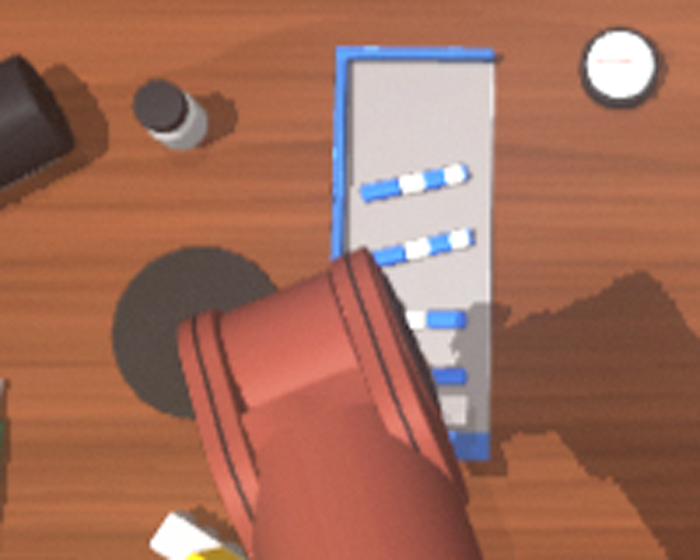

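The crop shows the rake head's right end at (455,410), just behind the rearmost blue marker at (447,376), with the tray clear. I'm lowering it and combing.

Request:
step_arm(targets=[{"dx":0.001,"dy":0,"dz":0.012,"wx":0,"wy":0,"wz":0.2,"gripper":0.01},{"dx":0.001,"dy":0,"dz":0.024,"wx":0,"wy":0,"wz":0.2,"gripper":0.01},{"dx":0.001,"dy":0,"dz":0.033,"wx":0,"wy":0,"wz":0.2,"gripper":0.01},{"dx":0.001,"dy":0,"dz":0.033,"wx":0,"wy":0,"wz":0.2,"gripper":0.01},{"dx":0.001,"dy":0,"dz":0.033,"wx":0,"wy":0,"wz":0.2,"gripper":0.01}])

```text
clock: 21.8
eef_pos: [0.4225, 0.1502, 0.057]
tcp_rot: [-3.141, 0.001, 1.562]
ft_force: [0.2, -0.8, -1.9]
gripper_width: 0.0216
gripper_force: 60.2
```

Request:
step_arm(targets=[{"dx":0,"dy":0.003,"dz":0,"wx":0,"wy":0,"wz":0,"gripper":0.01},{"dx":0,"dy":0.007,"dz":0,"wx":0,"wy":0,"wz":0,"gripper":0.01},{"dx":0,"dy":0.013,"dz":0,"wx":0,"wy":0,"wz":0,"gripper":0.01},{"dx":0,"dy":0.019,"dz":0,"wx":0,"wy":0,"wz":0,"gripper":0.01},{"dx":0,"dy":0.025,"dz":0,"wx":0,"wy":0,"wz":0,"gripper":0.01}])

```text
clock: 22.22
eef_pos: [0.4484, 0.1502, 0.0571]
tcp_rot: [3.141, -0.0, 1.561]
ft_force: [0.3, 0.0, -1.5]
gripper_width: 0.0213
gripper_force: 60.1
```

Request:
step_arm(targets=[{"dx":0,"dy":0.007,"dz":0,"wx":0,"wy":0,"wz":0,"gripper":0.01},{"dx":0,"dy":0.014,"dz":0,"wx":0,"wy":0,"wz":0,"gripper":0.01},{"dx":0,"dy":0.021,"dz":0,"wx":0,"wy":0,"wz":0,"gripper":0.01},{"dx":0,"dy":0.028,"dz":0,"wx":0,"wy":0,"wz":0,"gripper":0.01},{"dx":0,"dy":0.035,"dz":0,"wx":0,"wy":0,"wz":0,"gripper":0.01}])

```text
clock: 22.63
eef_pos: [0.4832, 0.1497, 0.0567]
tcp_rot: [-3.141, 0.0, 1.561]
ft_force: [-1.3, -0.5, -1.7]
gripper_width: 0.021
gripper_force: 60.1
```

Request:
step_arm(targets=[{"dx":0,"dy":0.007,"dz":0,"wx":0,"wy":0,"wz":0,"gripper":0.01},{"dx":0,"dy":0.014,"dz":0,"wx":0,"wy":0,"wz":0,"gripper":0.01},{"dx":0,"dy":0.021,"dz":0,"wx":0,"wy":0,"wz":0,"gripper":0.01},{"dx":0,"dy":0.028,"dz":0,"wx":0,"wy":0,"wz":0,"gripper":0.01},{"dx":0,"dy":0.035,"dz":0,"wx":0,"wy":0,"wz":0,"gripper":0.01}])

```text
clock: 23.05
eef_pos: [0.5181, 0.1494, 0.0568]
tcp_rot: [-3.141, 0.0, 1.561]
ft_force: [-0.7, -1.2, -1.5]
gripper_width: 0.0214
gripper_force: 60.2
```

```bash
python3 - <<'E'
from h import *
s=st()[0]; print(s,tol("blue",*s[:2])); im,K,T=cap("top")
cv2.imwrite("pics/crop6.png",cv2.resize(im[130:290,180:310],None,fx=3.5,fy=3.5,interpolation=cv2.INTER_CUBIC))
E
```

```text
[5.18074820e-01 1.49416704e-01 5.67514255e-02 8.94375370e+01] (np.float64(-0.025913494332522817), np.float64(-0.0017642482274373402))
```

View pics/crop6.png

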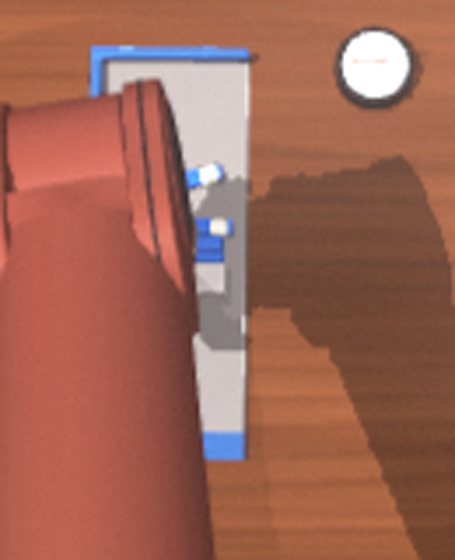

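The crop shows the markers collecting ahead of the head at (215,245), in order. I'm continuing toward the fence, slower at the end.

Request:
step_arm(targets=[{"dx":0,"dy":0.007,"dz":0,"wx":0,"wy":0,"wz":0,"gripper":0.01},{"dx":0,"dy":0.014,"dz":0,"wx":0,"wy":0,"wz":0,"gripper":0.01},{"dx":0,"dy":0.021,"dz":0,"wx":0,"wy":0,"wz":0,"gripper":0.01},{"dx":0,"dy":0.028,"dz":0,"wx":0,"wy":0,"wz":0,"gripper":0.01},{"dx":0,"dy":0.035,"dz":0,"wx":0,"wy":0,"wz":0,"gripper":0.01}])

```text
clock: 23.52
eef_pos: [0.5532, 0.1491, 0.0568]
tcp_rot: [-3.142, 0.0, 1.561]
ft_force: [-0.7, 0.4, -1.6]
gripper_width: 0.0213
gripper_force: 60.2
```

Request:
step_arm(targets=[{"dx":0,"dy":0.007,"dz":0,"wx":0,"wy":0,"wz":0,"gripper":0.01},{"dx":0,"dy":0.014,"dz":0,"wx":0,"wy":0,"wz":0,"gripper":0.01},{"dx":0,"dy":0.021,"dz":0,"wx":0,"wy":0,"wz":0,"gripper":0.01},{"dx":0,"dy":0.028,"dz":0,"wx":0,"wy":0,"wz":0,"gripper":0.01},{"dx":0,"dy":0.035,"dz":0,"wx":0,"wy":0,"wz":0,"gripper":0.01}])

```text
clock: 23.93
eef_pos: [0.5881, 0.1487, 0.0568]
tcp_rot: [-3.141, 0.0, 1.561]
ft_force: [-0.5, 0.3, -1.3]
gripper_width: 0.0213
gripper_force: 60.2
```

Request:
step_arm(targets=[{"dx":0,"dy":0.004,"dz":0,"wx":0,"wy":0,"wz":0,"gripper":0.01},{"dx":0,"dy":0.008,"dz":0,"wx":0,"wy":0,"wz":0,"gripper":0.01},{"dx":0,"dy":0.012,"dz":0,"wx":0,"wy":0,"wz":0,"gripper":0.01},{"dx":0,"dy":0.016,"dz":0,"wx":0,"wy":0,"wz":0,"gripper":0.01},{"dx":0,"dy":0.02,"dz":0,"wx":0,"wy":0,"wz":0,"gripper":0.01}])

```text
clock: 24.35
eef_pos: [0.6077, 0.1485, 0.0568]
tcp_rot: [-3.142, -0.0, 1.561]
ft_force: [-0.8, -0.7, -0.1]
gripper_width: 0.0211
gripper_force: 60.3
```

Request:
step_arm(targets=[{"dx":0,"dy":0.002,"dz":0,"wx":0,"wy":0,"wz":0,"gripper":0.01},{"dx":0,"dy":0.004,"dz":0,"wx":0,"wy":0,"wz":0,"gripper":0.01},{"dx":0,"dy":0.006,"dz":0,"wx":0,"wy":0,"wz":0,"gripper":0.01},{"dx":0,"dy":0.008,"dz":0,"wx":0,"wy":0,"wz":0,"gripper":0.01},{"dx":0,"dy":0.01,"dz":0,"wx":0,"wy":0,"wz":0,"gripper":0.01}])

```text
clock: 24.77
eef_pos: [0.6175, 0.1485, 0.0568]
tcp_rot: [-3.141, -0.0, 1.561]
ft_force: [0.1, 0.1, -1.5]
gripper_width: 0.0214
gripper_force: 60.3
```

Request:
step_arm(targets=[{"dx":0,"dy":0.001,"dz":0,"wx":0,"wy":0,"wz":0,"gripper":0.01},{"dx":0,"dy":0.002,"dz":0,"wx":0,"wy":0,"wz":0,"gripper":0.01},{"dx":0,"dy":0.003,"dz":0,"wx":0,"wy":0,"wz":0,"gripper":0.01},{"dx":0,"dy":0.004,"dz":0,"wx":0,"wy":0,"wz":0,"gripper":0.01},{"dx":0,"dy":0.005,"dz":0,"wx":0,"wy":0,"wz":0,"gripper":0.01}])

```text
clock: 25.18
eef_pos: [0.6225, 0.1484, 0.0568]
tcp_rot: [-3.142, 0.0, 1.561]
ft_force: [0.1, -0.9, -1.4]
gripper_width: 0.0213
gripper_force: 60.4
```

```bash
python3 - <<'E'
from h import *
s,q=st(); print(s,tol("blue",*s[:2]),q["ft_force"]); im,K,T=cap("top","t7.png"); im,K,T=cap("side")
cv2.imwrite("pics/crop7.png",cv2.resize(im[160:270,200:400],None,fx=3.8,fy=3.8,interpolation=cv2.INTER_CUBIC))
E
```

```text
[6.22488296e-01 1.48401743e-01 5.68128658e-02 8.94420066e+01] (np.float64(0.07850452214965896), np.float64(-0.002050246119385476)) [ 0.05694234 -0.9445562  -1.35306776]
```

View pics/crop7.png

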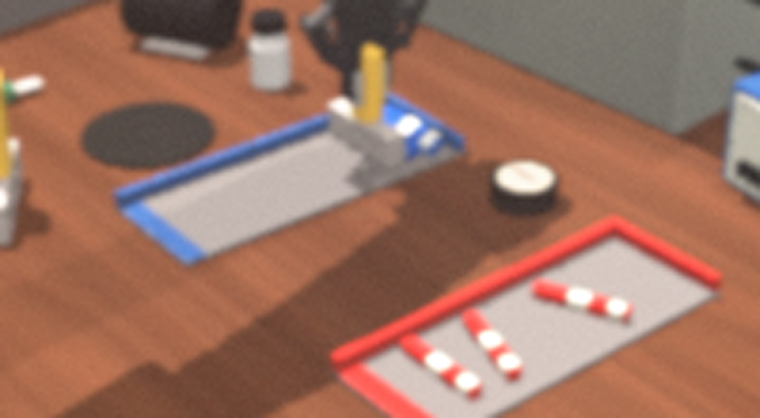

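The side crop shows the blue row compacted between the head and the fence at (420,130), with no contact force yet. I'm pressing on slowly.

Request:
step_arm(targets=[{"dx":0,"dy":0.0008,"dz":0,"wx":0,"wy":0,"wz":0,"gripper":0.01},{"dx":0,"dy":0.0016,"dz":0,"wx":0,"wy":0,"wz":0,"gripper":0.01},{"dx":0,"dy":0.0024,"dz":0,"wx":0,"wy":0,"wz":0,"gripper":0.01},{"dx":0,"dy":0.003,"dz":0,"wx":0,"wy":0,"wz":0,"gripper":0.01},{"dx":0,"dy":0.003,"dz":0,"wx":0,"wy":0,"wz":0,"gripper":0.01}])

```text
clock: 25.7
eef_pos: [0.6256, 0.1483, 0.0568]
tcp_rot: [3.141, 0.0, 1.561]
ft_force: [-0.4, -0.1, -1.5]
gripper_width: 0.0209
gripper_force: 60.3
```

Request:
step_arm(targets=[{"dx":0,"dy":0.0005,"dz":0,"wx":0,"wy":0,"wz":0,"gripper":0.01},{"dx":0,"dy":0.001,"dz":0,"wx":0,"wy":0,"wz":0,"gripper":0.01},{"dx":0,"dy":0.0015,"dz":0,"wx":0,"wy":0,"wz":0,"gripper":0.01},{"dx":0,"dy":0.002,"dz":0,"wx":0,"wy":0,"wz":0,"gripper":0.01},{"dx":0,"dy":0.002,"dz":0,"wx":0,"wy":0,"wz":0,"gripper":0.01}])

```text
clock: 26.12
eef_pos: [0.6272, 0.1484, 0.0568]
tcp_rot: [-3.141, 0.0, 1.561]
ft_force: [-2.3, 0.1, 0.3]
gripper_width: 0.0212
gripper_force: 60.4
```

Request:
step_arm(targets=[{"dx":0,"dy":0.0005,"dz":0,"wx":0,"wy":0,"wz":0,"gripper":0.01},{"dx":0,"dy":0.001,"dz":0,"wx":0,"wy":0,"wz":0,"gripper":0.01},{"dx":0,"dy":0.0015,"dz":0,"wx":0,"wy":0,"wz":0,"gripper":0.01},{"dx":0,"dy":0.0015,"dz":0,"wx":0,"wy":0,"wz":0,"gripper":0.01},{"dx":0,"dy":0.0015,"dz":0,"wx":0,"wy":0,"wz":0,"gripper":0.01}])

```text
clock: 26.53
eef_pos: [0.6274, 0.1484, 0.0564]
tcp_rot: [-3.138, 0.0, 1.561]
ft_force: [-7.8, 0.5, 1.7]
gripper_width: 0.0214
gripper_force: 61.0
```

Request:
step_arm(targets=[{"dx":0,"dy":0.0005,"dz":0,"wx":0,"wy":0,"wz":0,"gripper":0.01},{"dx":0,"dy":0.001,"dz":0,"wx":0,"wy":0,"wz":0,"gripper":0.01},{"dx":0,"dy":0.001,"dz":0,"wx":0,"wy":0,"wz":0,"gripper":0.01},{"dx":0,"dy":0.001,"dz":0,"wx":0,"wy":0,"wz":0,"gripper":0.01},{"dx":0,"dy":0.001,"dz":0,"wx":0,"wy":0,"wz":0,"gripper":0.01}])

```text
clock: 26.95
eef_pos: [0.6276, 0.1483, 0.0563]
tcp_rot: [-3.137, 0.0, 1.561]
ft_force: [-10.7, 0.4, 4.5]
gripper_width: 0.0215
gripper_force: 61.3
```

Contact at x≈0.6275 with −10 N: the row is closed on the fence. Backing off, then rotating for the side-rail push.

```bash
sed -i 's/"blue":(.544/"blue":(.546/' h.py; python3 - <<'E'
from h import *
x,y=loc("blue",.091,-.070); s=st()[0]; print(x,y,s)
a=[s[0]+.0025-.018,s[1],s[2]+.045,s[3]]
p=plan(x,y,a[2],179.6,a)
E
```

```text
0.6365090941733336 0.08036641116350784 [6.27618253e-01 1.48291559e-01 5.62965161e-02 8.94517103e+01]
{'dx': np.float64(-0.0226), 'dy': np.float64(0.0083), 'dz': np.float64(-0.0), 'wz': np.float64(-30.05)}
{'dx': np.float64(-0.0237), 'dy': np.float64(-0.0041), 'dz': np.float64(-0.0), 'wz': np.float64(-30.05)}
{'dx': np.float64(-0.0185), 'dy': np.float64(-0.0154), 'dz': np.float64(-0.0), 'wz': np.float64(-30.05)}
```

Request:
step_arm(targets=[{"dx":0,"dy":-0.005,"dz":0,"wx":0,"wy":0,"wz":0,"gripper":0.01},{"dx":0,"dy":-0.018,"dz":0,"wx":0,"wy":0,"wz":0,"gripper":0.01},{"dx":0,"dy":-0.018,"dz":-0.02,"wx":0,"wy":0,"wz":0,"gripper":0.01},{"dx":0,"dy":-0.018,"dz":-0.045,"wx":0,"wy":0,"wz":0,"gripper":0.01},{"dx":0,"dy":-0.018,"dz":-0.045,"wx":0,"wy":0,"wz":0,"gripper":0.01}])

```text
clock: 27.37
eef_pos: [0.6148, 0.1488, 0.1065]
tcp_rot: [3.135, -0.002, 1.561]
ft_force: [1.9, -0.9, -0.9]
gripper_width: 0.0213
gripper_force: 60.5
```

Request:
step_arm(targets=[{"dx":-0.0226,"dy":0.0083,"dz":0,"wx":0,"wy":0,"wz":-30,"gripper":0.01},{"dx":-0.0226,"dy":0.0083,"dz":0,"wx":0,"wy":0,"wz":-30,"gripper":0.01},{"dx":-0.0226,"dy":0.0083,"dz":0,"wx":0,"wy":0,"wz":-30,"gripper":0.01},{"dx":-0.0226,"dy":0.0083,"dz":0,"wx":0,"wy":0,"wz":-30,"gripper":0.01},{"dx":-0.0226,"dy":0.0083,"dz":0,"wx":0,"wy":0,"wz":-30,"gripper":0.01}])

```text
clock: 27.78
eef_pos: [0.6204, 0.1256, 0.1018]
tcp_rot: [3.141, 0.0, 2.09]
ft_force: [0.1, 0.6, -0.9]
gripper_width: 0.0214
gripper_force: 60.2
```

Request:
step_arm(targets=[{"dx":-0.0237,"dy":-0.0041,"dz":0,"wx":0,"wy":0,"wz":-30,"gripper":0.01},{"dx":-0.0237,"dy":-0.0041,"dz":0,"wx":0,"wy":0,"wz":-30,"gripper":0.01},{"dx":-0.0237,"dy":-0.0041,"dz":0,"wx":0,"wy":0,"wz":-30,"gripper":0.01},{"dx":-0.0237,"dy":-0.0041,"dz":0,"wx":0,"wy":0,"wz":-30,"gripper":0.01},{"dx":-0.0237,"dy":-0.0041,"dz":0,"wx":0,"wy":0,"wz":-30,"gripper":0.01}])

```text
clock: 28.2
eef_pos: [0.6284, 0.103, 0.1017]
tcp_rot: [3.141, 0.001, 2.611]
ft_force: [-0.3, 0.9, -2.4]
gripper_width: 0.0214
gripper_force: 60.2
```

Request:
step_arm(targets=[{"dx":-0.0185,"dy":-0.0154,"dz":0,"wx":0,"wy":0,"wz":-30,"gripper":0.01},{"dx":-0.0185,"dy":-0.0154,"dz":0,"wx":0,"wy":0,"wz":-30,"gripper":0.01},{"dx":-0.0185,"dy":-0.0154,"dz":0,"wx":0,"wy":0,"wz":-30,"gripper":0.01},{"dx":-0.0185,"dy":-0.0154,"dz":0,"wx":0,"wy":0,"wz":-30,"gripper":0.01},{"dx":-0.0185,"dy":-0.0154,"dz":0,"wx":0,"wy":0,"wz":-30,"gripper":0.01}])

```text
clock: 28.62
eef_pos: [0.6363, 0.0804, 0.1017]
tcp_rot: [3.142, 0.0, 3.133]
ft_force: [-1.0, -0.7, -1.4]
gripper_width: 0.0215
gripper_force: 60.2
```

Request:
step_arm(targets=[{"dx":0,"dy":0,"dz":0,"wx":0,"wy":0,"wz":0,"gripper":0.01},{"dx":0,"dy":0,"dz":0,"wx":0,"wy":0,"wz":0,"gripper":0.01},{"dx":0,"dy":0,"dz":0,"wx":0,"wy":0,"wz":0,"gripper":0.01},{"dx":0,"dy":0,"dz":0,"wx":0,"wy":0,"wz":0,"gripper":0.01},{"dx":0,"dy":0,"dz":0,"wx":0,"wy":0,"wz":0,"gripper":0.01}])

```text
clock: 29.03
eef_pos: [0.6362, 0.0806, 0.1018]
tcp_rot: [-3.141, -0.0, 3.13]
ft_force: [-0.2, -0.2, -1.7]
gripper_width: 0.0213
gripper_force: 60.2
```

```bash
python3 - <<'E'
from h import *
s=st()[0]; print(s,tol("blue",*s[:2])); a,K,T=cap("top","t8.png"); b,K2,T2=cap("side")
x,y=loc("blue",.091,-.070); plan(x,y,.056,179.6)
f=lambda i,s:cv2.resize(i,s,interpolation=cv2.INTER_CUBIC)
cv2.imwrite("pics/crop8.png",np.hstack([f(a[125:225,190:300],(396,360)),f(b[165:245,240:330],(405,360))]))
E
```

```text
[6.36184484e-01 8.06393023e-02 1.01769213e-01 1.79347406e+02] (np.float64(0.09067349306490663), np.float64(-0.06972938172896084))
{'dx': np.float64(-0.0003), 'dy': np.float64(-0.0002), 'dz': np.float64(0.0458), 'wz': np.float64(-0.21)}
```

View pics/crop8.png

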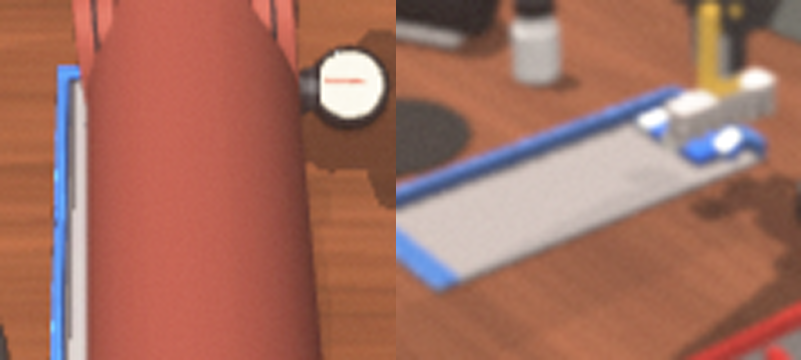

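The side crop shows the row against the fence at (700,140) with the rake over its open end, and nothing in the way. I'm descending and pushing +y.

Request:
step_arm(targets=[{"dx":0,"dy":0,"dz":0.015,"wx":0,"wy":0,"wz":0,"gripper":0.01},{"dx":0,"dy":0,"dz":0.03,"wx":0,"wy":0,"wz":0,"gripper":0.01},{"dx":0,"dy":0,"dz":0.0455,"wx":0,"wy":0,"wz":0,"gripper":0.01},{"dx":0,"dy":0,"dz":0.0455,"wx":0,"wy":0,"wz":0,"gripper":0.01},{"dx":0,"dy":0,"dz":0.0455,"wx":0,"wy":0,"wz":0,"gripper":0.01}])

```text
clock: 29.55
eef_pos: [0.6358, 0.0804, 0.056]
tcp_rot: [-3.141, -0.001, 3.131]
ft_force: [-0.5, 0.1, -2.2]
gripper_width: 0.0217
gripper_force: 60.2
```

Request:
step_arm(targets=[{"dx":0,"dy":0.003,"dz":0,"wx":0,"wy":0,"wz":0,"gripper":0.01},{"dx":0,"dy":0.006,"dz":0,"wx":0,"wy":0,"wz":0,"gripper":0.01},{"dx":0,"dy":0.009,"dz":0,"wx":0,"wy":0,"wz":0,"gripper":0.01},{"dx":0,"dy":0.012,"dz":0,"wx":0,"wy":0,"wz":0,"gripper":0.01},{"dx":0,"dy":0.015,"dz":0,"wx":0,"wy":0,"wz":0,"gripper":0.01}])

```text
clock: 29.97
eef_pos: [0.6366, 0.096, 0.0568]
tcp_rot: [3.141, 0.001, 3.132]
ft_force: [-0.9, 0.4, -1.9]
gripper_width: 0.0214
gripper_force: 60.2
```

Request:
step_arm(targets=[{"dx":0,"dy":0.002,"dz":0,"wx":0,"wy":0,"wz":0,"gripper":0.01},{"dx":0,"dy":0.004,"dz":0,"wx":0,"wy":0,"wz":0,"gripper":0.01},{"dx":0,"dy":0.006,"dz":0,"wx":0,"wy":0,"wz":0,"gripper":0.01},{"dx":0,"dy":0.008,"dz":0,"wx":0,"wy":0,"wz":0,"gripper":0.01},{"dx":0,"dy":0.0095,"dz":0,"wx":0,"wy":0,"wz":0,"gripper":0.01}])

```text
clock: 30.38
eef_pos: [0.6364, 0.1052, 0.0563]
tcp_rot: [-3.142, -0.0, 3.132]
ft_force: [0.0, -1.3, -0.9]
gripper_width: 0.0211
gripper_force: 60.2
```

Request:
step_arm(targets=[{"dx":0,"dy":0.0008,"dz":0,"wx":0,"wy":0,"wz":0,"gripper":0.01},{"dx":0,"dy":0.0016,"dz":0,"wx":0,"wy":0,"wz":0,"gripper":0.01},{"dx":0,"dy":0.0024,"dz":0,"wx":0,"wy":0,"wz":0,"gripper":0.01},{"dx":0,"dy":0.003,"dz":0,"wx":0,"wy":0,"wz":0,"gripper":0.01},{"dx":0,"dy":0.003,"dz":0,"wx":0,"wy":0,"wz":0,"gripper":0.01}])

```text
clock: 30.8
eef_pos: [0.6365, 0.1082, 0.0563]
tcp_rot: [3.142, -0.0, 3.132]
ft_force: [-0.3, 0.5, -2.0]
gripper_width: 0.0212
gripper_force: 60.2
```

Request:
step_arm(targets=[{"dx":0,"dy":0.0005,"dz":0,"wx":0,"wy":0,"wz":0,"gripper":0.01},{"dx":0,"dy":0.001,"dz":0,"wx":0,"wy":0,"wz":0,"gripper":0.01},{"dx":0,"dy":0.0015,"dz":0,"wx":0,"wy":0,"wz":0,"gripper":0.01},{"dx":0,"dy":0.002,"dz":0,"wx":0,"wy":0,"wz":0,"gripper":0.01},{"dx":0,"dy":0.002,"dz":0,"wx":0,"wy":0,"wz":0,"gripper":0.01}])

```text
clock: 31.22
eef_pos: [0.6365, 0.1089, 0.0563]
tcp_rot: [-3.14, -0.0, 3.131]
ft_force: [-1.0, -5.1, -0.2]
gripper_width: 0.0213
gripper_force: 60.3
```

Request:
step_arm(targets=[{"dx":0,"dy":0.0005,"dz":0,"wx":0,"wy":0,"wz":0,"gripper":0.01},{"dx":0,"dy":0.001,"dz":0,"wx":0,"wy":0,"wz":0,"gripper":0.01},{"dx":0,"dy":0.0015,"dz":0,"wx":0,"wy":0,"wz":0,"gripper":0.01},{"dx":0,"dy":0.0015,"dz":0,"wx":0,"wy":0,"wz":0,"gripper":0.01},{"dx":0,"dy":0.0015,"dz":0,"wx":0,"wy":0,"wz":0,"gripper":0.01}])

```text
clock: 31.63
eef_pos: [0.6365, 0.1091, 0.0563]
tcp_rot: [-3.139, -0.0, 3.13]
ft_force: [-0.8, -7.3, 0.5]
gripper_width: 0.0214
gripper_force: 60.5
```

Rail contact (−7 N) at rake local y ≈ −42, as expected. Now moving to the red tray, then checking blue with the arm clear.

Request:
step_arm(targets=[{"dx":0,"dy":-0.005,"dz":0,"wx":0,"wy":0,"wz":0,"gripper":0.01},{"dx":0,"dy":-0.015,"dz":0,"wx":0,"wy":0,"wz":0,"gripper":0.01},{"dx":0,"dy":-0.025,"dz":-0.01,"wx":0,"wy":0,"wz":0,"gripper":0.01},{"dx":0,"dy":-0.025,"dz":-0.045,"wx":0,"wy":0,"wz":0,"gripper":0.01},{"dx":0,"dy":-0.025,"dz":-0.055,"wx":0,"wy":0,"wz":0,"gripper":0.01}])

```text
clock: 32.05
eef_pos: [0.6382, 0.085, 0.116]
tcp_rot: [3.141, 0.005, 3.13]
ft_force: [0.8, -0.0, -0.9]
gripper_width: 0.0215
gripper_force: 60.4
```

```bash
python3 - <<'E'
from h import *
x,y=loc("red",-.120,-.002); print(x,y,st()[0]); plan(x,y,.112,91.35)
E
```

```text
0.4310804279035072 -0.1608266166404692 [6.38162596e-01 8.49677884e-02 1.15999407e-01 1.79319388e+02]
{'dx': np.float64(0.068), 'dy': np.float64(-0.0827), 'dz': np.float64(0.0013), 'wz': np.float64(29.32)}
{'dx': np.float64(0.0188), 'dy': np.float64(-0.1055), 'dz': np.float64(0.0013), 'wz': np.float64(29.32)}
{'dx': np.float64(-0.0353), 'dy': np.float64(-0.1012), 'dz': np.float64(0.0013), 'wz': np.float64(29.32)}
```

Request:
step_arm(targets=[{"dx":0.068,"dy":-0.0827,"dz":0,"wx":0,"wy":0,"wz":29.3,"gripper":0.01},{"dx":0.068,"dy":-0.0827,"dz":0,"wx":0,"wy":0,"wz":29.3,"gripper":0.01},{"dx":0.068,"dy":-0.0827,"dz":0,"wx":0,"wy":0,"wz":29.3,"gripper":0.01},{"dx":0.068,"dy":-0.0827,"dz":0,"wx":0,"wy":0,"wz":29.3,"gripper":0.01},{"dx":0.068,"dy":-0.0827,"dz":0,"wx":0,"wy":0,"wz":29.3,"gripper":0.01}])

```text
clock: 32.47
eef_pos: [0.5672, 0.0028, 0.1125]
tcp_rot: [3.14, 0.001, 2.612]
ft_force: [-0.5, 1.3, -0.6]
gripper_width: 0.0216
gripper_force: 60.3
```

Request:
step_arm(targets=[{"dx":0.0188,"dy":-0.1055,"dz":0,"wx":0,"wy":0,"wz":29.3,"gripper":0.01},{"dx":0.0188,"dy":-0.1055,"dz":0,"wx":0,"wy":0,"wz":29.3,"gripper":0.01},{"dx":0.0188,"dy":-0.1055,"dz":0,"wx":0,"wy":0,"wz":29.3,"gripper":0.01},{"dx":0.0188,"dy":-0.1055,"dz":0,"wx":0,"wy":0,"wz":29.3,"gripper":0.01},{"dx":0.0188,"dy":-0.1055,"dz":0,"wx":0,"wy":0,"wz":29.3,"gripper":0.01}])

```text
clock: 32.88
eef_pos: [0.4989, -0.0781, 0.1121]
tcp_rot: [3.14, 0.0, 2.105]
ft_force: [1.2, 0.9, -1.8]
gripper_width: 0.0214
gripper_force: 60.3
```

Request:
step_arm(targets=[{"dx":-0.0353,"dy":-0.1012,"dz":0,"wx":0,"wy":0,"wz":29.3,"gripper":0.01},{"dx":-0.0353,"dy":-0.1012,"dz":0,"wx":0,"wy":0,"wz":29.3,"gripper":0.01},{"dx":-0.0353,"dy":-0.1012,"dz":0,"wx":0,"wy":0,"wz":29.3,"gripper":0.01},{"dx":-0.0353,"dy":-0.1012,"dz":0,"wx":0,"wy":0,"wz":29.3,"gripper":0.01},{"dx":-0.0353,"dy":-0.1012,"dz":0,"wx":0,"wy":0,"wz":29.3,"gripper":0.01}])

```text
clock: 33.3
eef_pos: [0.4306, -0.1599, 0.1121]
tcp_rot: [3.14, -0.0, 1.597]
ft_force: [0.6, 0.2, -1.4]
gripper_width: 0.0214
gripper_force: 60.2
```

Request:
step_arm(targets=[{"dx":0,"dy":0,"dz":0,"wx":0,"wy":0,"wz":0,"gripper":0.01},{"dx":0,"dy":0,"dz":0,"wx":0,"wy":0,"wz":0,"gripper":0.01},{"dx":0,"dy":0,"dz":0,"wx":0,"wy":0,"wz":0,"gripper":0.01},{"dx":0,"dy":0,"dz":0,"wx":0,"wy":0,"wz":0,"gripper":0.01},{"dx":0,"dy":0,"dz":0,"wx":0,"wy":0,"wz":0,"gripper":0.01}])

```text
clock: 33.72
eef_pos: [0.4301, -0.1594, 0.1113]
tcp_rot: [-3.141, 0.0, 1.6]
ft_force: [0.5, 0.1, -1.7]
gripper_width: 0.0212
gripper_force: 60.2
```

```bash
python3 - <<'E'
from h import *
s=st()[0]; print(s,tol("red",*s[:2])); a,K,T=cap("top","t9.png"); b,K2,T2=cap("side","s9.png")
x,y=loc("red",-.120,-.002); plan(x,y,.056,91.35)
f=lambda i,s:cv2.resize(i,s,interpolation=cv2.INTER_CUBIC)
cv2.imwrite("pics/crop9.png",np.hstack([f(a[130:180,195:260],(520,400)),f(a[125:275,310:410],(267,400))]))
# mat centre
g=(a.max(2)<85).astype(np.uint8); g[:190]=0; g[262:]=0; g[:,:135]=0; g[:,200:]=0
l=max(blobs(cv2.morphologyEx(g,cv2.MORPH_OPEN,np.ones((3,3)))>0,100),key=lambda q:q[1][4])
print("mat",l[1],ray(K,T,l[2],.004), ray(K,T,(l[1][0]+l[1][2]/2-.5,l[1][1]+l[1][3]/2-.5),.004))
E
```

```text
[ 0.43014756 -0.15941839  0.11127325 91.70174386] (np.float64(-0.12089942838478801), np.float64(-0.000570190193444532))
{'dx': np.float64(-0.0012), 'dy': np.float64(0.0011), 'dz': np.float64(0.0553), 'wz': np.float64(0.27)}Traceback (most recent call last):
  File "<stdin>", line 8, in <module>
ValueError: max() iterable argument is empty
```

View pics/crop9.png

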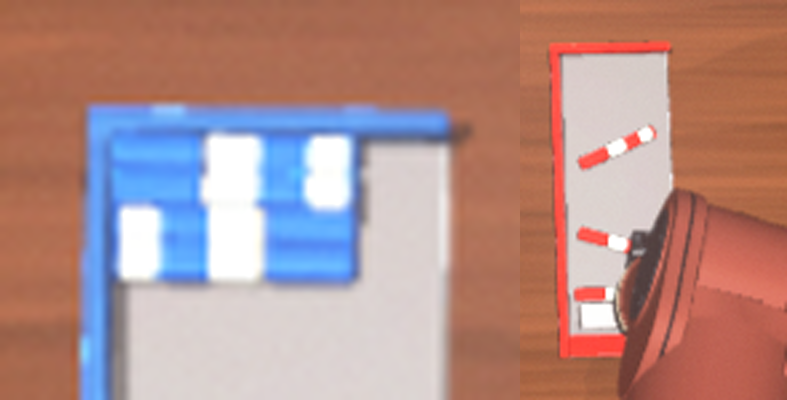

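The crop shows the blue row of four closed and parallel, flush in the fence/rail corner at (230,205). The red head sits at (598,316), just behind the rearmost red marker. I'm combing red.

Request:
step_arm(targets=[{"dx":-0.001,"dy":0,"dz":0.02,"wx":0,"wy":0,"wz":0.3,"gripper":0.01},{"dx":-0.001,"dy":0,"dz":0.04,"wx":0,"wy":0,"wz":0.3,"gripper":0.01},{"dx":-0.001,"dy":0,"dz":0.0545,"wx":0,"wy":0,"wz":0.3,"gripper":0.01},{"dx":-0.001,"dy":0,"dz":0.0545,"wx":0,"wy":0,"wz":0.3,"gripper":0.01},{"dx":-0.001,"dy":0,"dz":0.0545,"wx":0,"wy":0,"wz":0.3,"gripper":0.01}])

```text
clock: 34.23
eef_pos: [0.4293, -0.1609, 0.0566]
tcp_rot: [-3.14, 0.0, 1.593]
ft_force: [-0.6, -0.3, -1.2]
gripper_width: 0.0211
gripper_force: 60.0
```

Request:
step_arm(targets=[{"dx":0,"dy":0.003,"dz":0,"wx":0,"wy":0,"wz":0,"gripper":0.01},{"dx":0,"dy":0.007,"dz":0,"wx":0,"wy":0,"wz":0,"gripper":0.01},{"dx":0,"dy":0.013,"dz":0,"wx":0,"wy":0,"wz":0,"gripper":0.01},{"dx":0,"dy":0.019,"dz":0,"wx":0,"wy":0,"wz":0,"gripper":0.01},{"dx":0,"dy":0.025,"dz":0,"wx":0,"wy":0,"wz":0,"gripper":0.01}])

```text
clock: 34.65
eef_pos: [0.456, -0.1602, 0.0573]
tcp_rot: [3.141, 0.0, 1.593]
ft_force: [-0.1, -1.1, -1.9]
gripper_width: 0.021
gripper_force: 60.1
```

Request:
step_arm(targets=[{"dx":0,"dy":0.007,"dz":0,"wx":0,"wy":0,"wz":0,"gripper":0.01},{"dx":0,"dy":0.014,"dz":0,"wx":0,"wy":0,"wz":0,"gripper":0.01},{"dx":0,"dy":0.021,"dz":0,"wx":0,"wy":0,"wz":0,"gripper":0.01},{"dx":0,"dy":0.028,"dz":0,"wx":0,"wy":0,"wz":0,"gripper":0.01},{"dx":0,"dy":0.035,"dz":0,"wx":0,"wy":0,"wz":0,"gripper":0.01}])

```text
clock: 35.07
eef_pos: [0.4905, -0.1596, 0.0567]
tcp_rot: [-3.141, 0.0, 1.592]
ft_force: [-0.0, 0.3, -0.5]
gripper_width: 0.0214
gripper_force: 60.2
```

Request:
step_arm(targets=[{"dx":0,"dy":0.007,"dz":0,"wx":0,"wy":0,"wz":0,"gripper":0.01},{"dx":0,"dy":0.014,"dz":0,"wx":0,"wy":0,"wz":0,"gripper":0.01},{"dx":0,"dy":0.021,"dz":0,"wx":0,"wy":0,"wz":0,"gripper":0.01},{"dx":0,"dy":0.028,"dz":0,"wx":0,"wy":0,"wz":0,"gripper":0.01},{"dx":0,"dy":0.035,"dz":0,"wx":0,"wy":0,"wz":0,"gripper":0.01}])

```text
clock: 35.48
eef_pos: [0.5255, -0.1588, 0.0568]
tcp_rot: [-3.142, 0.0, 1.592]
ft_force: [-0.5, 0.2, -2.1]
gripper_width: 0.0211
gripper_force: 60.1
```

Request:
step_arm(targets=[{"dx":0,"dy":0.007,"dz":0,"wx":0,"wy":0,"wz":0,"gripper":0.01},{"dx":0,"dy":0.014,"dz":0,"wx":0,"wy":0,"wz":0,"gripper":0.01},{"dx":0,"dy":0.021,"dz":0,"wx":0,"wy":0,"wz":0,"gripper":0.01},{"dx":0,"dy":0.028,"dz":0,"wx":0,"wy":0,"wz":0,"gripper":0.01},{"dx":0,"dy":0.035,"dz":0,"wx":0,"wy":0,"wz":0,"gripper":0.01}])

```text
clock: 35.9
eef_pos: [0.5605, -0.158, 0.0568]
tcp_rot: [-3.141, 0.0, 1.592]
ft_force: [-0.1, 0.7, -1.5]
gripper_width: 0.0213
gripper_force: 60.1
```

Request:
step_arm(targets=[{"dx":0,"dy":0.007,"dz":0,"wx":0,"wy":0,"wz":0,"gripper":0.01},{"dx":0,"dy":0.014,"dz":0,"wx":0,"wy":0,"wz":0,"gripper":0.01},{"dx":0,"dy":0.021,"dz":0,"wx":0,"wy":0,"wz":0,"gripper":0.01},{"dx":0,"dy":0.028,"dz":0,"wx":0,"wy":0,"wz":0,"gripper":0.01},{"dx":0,"dy":0.035,"dz":0,"wx":0,"wy":0,"wz":0,"gripper":0.01}])

```text
clock: 36.32
eef_pos: [0.5955, -0.1573, 0.0568]
tcp_rot: [-3.142, 0.0, 1.592]
ft_force: [-0.9, 0.2, -2.0]
gripper_width: 0.0214
gripper_force: 60.2
```

Request:
step_arm(targets=[{"dx":0,"dy":0.006,"dz":0,"wx":0,"wy":0,"wz":0,"gripper":0.01},{"dx":0,"dy":0.012,"dz":0,"wx":0,"wy":0,"wz":0,"gripper":0.01},{"dx":0,"dy":0.018,"dz":0,"wx":0,"wy":0,"wz":0,"gripper":0.01},{"dx":0,"dy":0.024,"dz":0,"wx":0,"wy":0,"wz":0,"gripper":0.01},{"dx":0,"dy":0.03,"dz":0,"wx":0,"wy":0,"wz":0,"gripper":0.01}])

```text
clock: 36.73
eef_pos: [0.6254, -0.1566, 0.0568]
tcp_rot: [-3.142, 0.0, 1.592]
ft_force: [-0.4, 0.0, -2.0]
gripper_width: 0.0216
gripper_force: 60.2
```

Request:
step_arm(targets=[{"dx":0,"dy":0.0025,"dz":0,"wx":0,"wy":0,"wz":0,"gripper":0.01},{"dx":0,"dy":0.005,"dz":0,"wx":0,"wy":0,"wz":0,"gripper":0.01},{"dx":0,"dy":0.0075,"dz":0,"wx":0,"wy":0,"wz":0,"gripper":0.01},{"dx":0,"dy":0.01,"dz":0,"wx":0,"wy":0,"wz":0,"gripper":0.01},{"dx":0,"dy":0.012,"dz":0,"wx":0,"wy":0,"wz":0,"gripper":0.01}])

```text
clock: 37.15
eef_pos: [0.637, -0.1564, 0.0569]
tcp_rot: [3.142, 0.0, 1.592]
ft_force: [-0.2, 0.7, -1.7]
gripper_width: 0.0211
gripper_force: 60.3
```

Request:
step_arm(targets=[{"dx":0,"dy":0.001,"dz":0,"wx":0,"wy":0,"wz":0,"gripper":0.01},{"dx":0,"dy":0.002,"dz":0,"wx":0,"wy":0,"wz":0,"gripper":0.01},{"dx":0,"dy":0.003,"dz":0,"wx":0,"wy":0,"wz":0,"gripper":0.01},{"dx":0,"dy":0.004,"dz":0,"wx":0,"wy":0,"wz":0,"gripper":0.01},{"dx":0,"dy":0.005,"dz":0,"wx":0,"wy":0,"wz":0,"gripper":0.01}])

```text
clock: 37.57
eef_pos: [0.6418, -0.1563, 0.0569]
tcp_rot: [3.142, -0.0, 1.592]
ft_force: [-0.4, 0.0, -1.6]
gripper_width: 0.0217
gripper_force: 60.3
```

Request:
step_arm(targets=[{"dx":0,"dy":0.0007,"dz":0,"wx":0,"wy":0,"wz":0,"gripper":0.01},{"dx":0,"dy":0.0014,"dz":0,"wx":0,"wy":0,"wz":0,"gripper":0.01},{"dx":0,"dy":0.0021,"dz":0,"wx":0,"wy":0,"wz":0,"gripper":0.01},{"dx":0,"dy":0.003,"dz":0,"wx":0,"wy":0,"wz":0,"gripper":0.01},{"dx":0,"dy":0.003,"dz":0,"wx":0,"wy":0,"wz":0,"gripper":0.01}])

```text
clock: 37.98
eef_pos: [0.6449, -0.1562, 0.0568]
tcp_rot: [3.142, 0.0, 1.592]
ft_force: [-0.2, 0.1, -2.5]
gripper_width: 0.0211
gripper_force: 60.3
```

Request:
step_arm(targets=[{"dx":0,"dy":0.0005,"dz":0,"wx":0,"wy":0,"wz":0,"gripper":0.01},{"dx":0,"dy":0.001,"dz":0,"wx":0,"wy":0,"wz":0,"gripper":0.01},{"dx":0,"dy":0.0015,"dz":0,"wx":0,"wy":0,"wz":0,"gripper":0.01},{"dx":0,"dy":0.002,"dz":0,"wx":0,"wy":0,"wz":0,"gripper":0.01},{"dx":0,"dy":0.002,"dz":0,"wx":0,"wy":0,"wz":0,"gripper":0.01}])

```text
clock: 38.4
eef_pos: [0.6469, -0.1562, 0.0568]
tcp_rot: [3.142, 0.0, 1.592]
ft_force: [1.0, 0.1, -1.8]
gripper_width: 0.0213
gripper_force: 60.2
```

Request:
step_arm(targets=[{"dx":0,"dy":0.0005,"dz":0,"wx":0,"wy":0,"wz":0,"gripper":0.01},{"dx":0,"dy":0.001,"dz":0,"wx":0,"wy":0,"wz":0,"gripper":0.01},{"dx":0,"dy":0.0015,"dz":0,"wx":0,"wy":0,"wz":0,"gripper":0.01},{"dx":0,"dy":0.002,"dz":0,"wx":0,"wy":0,"wz":0,"gripper":0.01},{"dx":0,"dy":0.002,"dz":0,"wx":0,"wy":0,"wz":0,"gripper":0.01}])

```text
clock: 38.82
eef_pos: [0.6472, -0.1563, 0.0565]
tcp_rot: [-3.138, -0.001, 1.592]
ft_force: [-7.3, -0.5, 2.0]
gripper_width: 0.0214
gripper_force: 60.9
```

Request:
step_arm(targets=[{"dx":0,"dy":0.0005,"dz":0,"wx":0,"wy":0,"wz":0,"gripper":0.01},{"dx":0,"dy":0.001,"dz":0,"wx":0,"wy":0,"wz":0,"gripper":0.01},{"dx":0,"dy":0.0015,"dz":0,"wx":0,"wy":0,"wz":0,"gripper":0.01},{"dx":0,"dy":0.0015,"dz":0,"wx":0,"wy":0,"wz":0,"gripper":0.01},{"dx":0,"dy":0.0015,"dz":0,"wx":0,"wy":0,"wz":0,"gripper":0.01}])

```text
clock: 39.23
eef_pos: [0.6475, -0.1563, 0.0563]
tcp_rot: [-3.136, -0.001, 1.592]
ft_force: [-12.1, 0.8, 4.7]
gripper_width: 0.0216
gripper_force: 61.4
```

Contact at −12 N. Now setting up the red side-rail push.

```bash
sed -i 's/"red":(.551/"red":(.5537/' h.py; python3 - <<'E'
from h import *
x,y=loc("red",.091,-.070); s=st()[0]; print(x,y,s)
a=[s[0]+.003-.018,s[1],s[2]+.045,s[3]]
p=plan(x,y,a[2],181.35,a)
E
```

```text
0.6463239246881908 -0.2238366315154015 [ 6.47452122e-01 -1.56336326e-01  5.62741407e-02  9.11918513e+01]
{'dx': np.float64(-0.0226), 'dy': np.float64(0.0042), 'dz': np.float64(-0.0), 'wz': np.float64(-30.05)}
{'dx': np.float64(-0.0216), 'dy': np.float64(-0.0077), 'dz': np.float64(-0.0), 'wz': np.float64(-30.05)}
{'dx': np.float64(-0.0149), 'dy': np.float64(-0.0175), 'dz': np.float64(-0.0), 'wz': np.float64(-30.05)}
```

Request:
step_arm(targets=[{"dx":0,"dy":-0.005,"dz":0,"wx":0,"wy":0,"wz":0,"gripper":0.01},{"dx":0,"dy":-0.018,"dz":0,"wx":0,"wy":0,"wz":0,"gripper":0.01},{"dx":0,"dy":-0.018,"dz":-0.02,"wx":0,"wy":0,"wz":0,"gripper":0.01},{"dx":0,"dy":-0.018,"dz":-0.045,"wx":0,"wy":0,"wz":0,"gripper":0.01},{"dx":0,"dy":-0.018,"dz":-0.045,"wx":0,"wy":0,"wz":0,"gripper":0.01}])

```text
clock: 39.65
eef_pos: [0.635, -0.1574, 0.1067]
tcp_rot: [3.134, 0.001, 1.592]
ft_force: [1.2, -0.2, 0.4]
gripper_width: 0.0212
gripper_force: 60.5
```

Request:
step_arm(targets=[{"dx":-0.0226,"dy":0.0042,"dz":0,"wx":0,"wy":0,"wz":-30,"gripper":0.01},{"dx":-0.0226,"dy":0.0042,"dz":0,"wx":0,"wy":0,"wz":-30,"gripper":0.01},{"dx":-0.0226,"dy":0.0042,"dz":0,"wx":0,"wy":0,"wz":-30,"gripper":0.01},{"dx":-0.0226,"dy":0.0042,"dz":0,"wx":0,"wy":0,"wz":-30,"gripper":0.01},{"dx":-0.0226,"dy":0.0042,"dz":0,"wx":0,"wy":0,"wz":-30,"gripper":0.01}])

```text
clock: 40.07
eef_pos: [0.6373, -0.1791, 0.1017]
tcp_rot: [3.141, 0.001, 2.122]
ft_force: [-0.9, 0.0, -1.4]
gripper_width: 0.0215
gripper_force: 60.3
```

Request:
step_arm(targets=[{"dx":-0.0216,"dy":-0.0077,"dz":0,"wx":0,"wy":0,"wz":-30,"gripper":0.01},{"dx":-0.0216,"dy":-0.0077,"dz":0,"wx":0,"wy":0,"wz":-30,"gripper":0.01},{"dx":-0.0216,"dy":-0.0077,"dz":0,"wx":0,"wy":0,"wz":-30,"gripper":0.01},{"dx":-0.0216,"dy":-0.0077,"dz":0,"wx":0,"wy":0,"wz":-30,"gripper":0.01},{"dx":-0.0216,"dy":-0.0077,"dz":0,"wx":0,"wy":0,"wz":-30,"gripper":0.01}])

```text
clock: 40.48
eef_pos: [0.6418, -0.2016, 0.1017]
tcp_rot: [3.141, 0.0, 2.642]
ft_force: [-0.3, 0.6, -3.0]
gripper_width: 0.0215
gripper_force: 60.3
```

Request:
step_arm(targets=[{"dx":-0.0149,"dy":-0.0175,"dz":0,"wx":0,"wy":0,"wz":-30,"gripper":0.01},{"dx":-0.0149,"dy":-0.0175,"dz":0,"wx":0,"wy":0,"wz":-30,"gripper":0.01},{"dx":-0.0149,"dy":-0.0175,"dz":0,"wx":0,"wy":0,"wz":-30,"gripper":0.01},{"dx":-0.0149,"dy":-0.0175,"dz":0,"wx":0,"wy":0,"wz":-30,"gripper":0.01},{"dx":-0.0149,"dy":-0.0175,"dz":0,"wx":0,"wy":0,"wz":-30,"gripper":0.01}])

```text
clock: 40.9
eef_pos: [0.6464, -0.224, 0.1017]
tcp_rot: [3.141, 0.0, -3.119]
ft_force: [0.5, 0.1, -1.5]
gripper_width: 0.0213
gripper_force: 60.3
```

Request:
step_arm(targets=[{"dx":0,"dy":0,"dz":0,"wx":0,"wy":0,"wz":0,"gripper":0.01},{"dx":0,"dy":0,"dz":0,"wx":0,"wy":0,"wz":0,"gripper":0.01},{"dx":0,"dy":0,"dz":0,"wx":0,"wy":0,"wz":0,"gripper":0.01},{"dx":0,"dy":0,"dz":0,"wx":0,"wy":0,"wz":0,"gripper":0.01},{"dx":0,"dy":0,"dz":0,"wx":0,"wy":0,"wz":0,"gripper":0.01}])

```text
clock: 41.32
eef_pos: [0.6463, -0.2238, 0.1018]
tcp_rot: [-3.141, -0.0, -3.122]
ft_force: [-0.6, 1.1, -1.6]
gripper_width: 0.0212
gripper_force: 60.3
```

```bash
python3 - <<'E'
from h import *
s=st()[0]; print(s,tol("red",*s[:2])); b,K2,T2=cap("side","s10.png")
x,y=loc("red",.091,-.070); plan(x,y,.056,181.35)
cv2.imwrite("pics/crop10.png",cv2.resize(b[205:285,280:410],(780,480),interpolation=cv2.INTER_CUBIC))
E
```

```text
[ 6.46280343e-01 -2.23834006e-01  1.01821712e-01 -1.78857679e+02] (np.float64(0.09095649193521854), np.float64(-0.06999634891649502))
{'dx': np.float64(-0.0), 'dy': np.float64(-0.0), 'dz': np.float64(0.0458), 'wz': np.float64(-0.18)}
```

View pics/crop10.png

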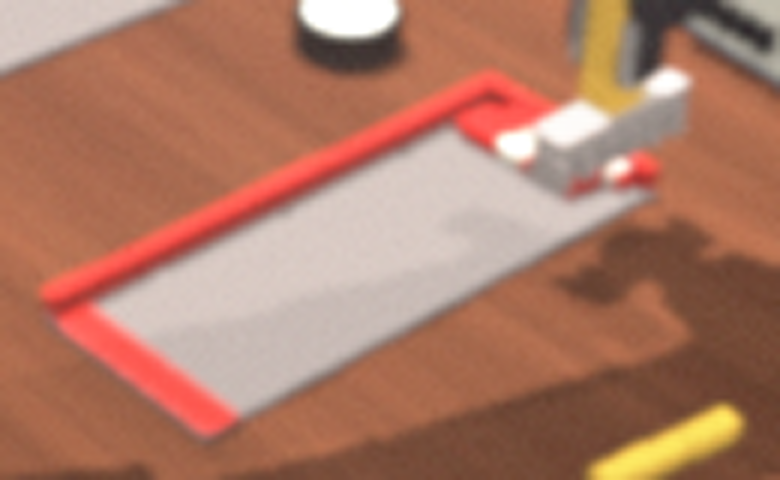

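The side crop shows the red row at the fence, with one cap end reaching out at (655,170) near the open edge. I'll start farther out before descending, so the head does not land on it.

Request:
step_arm(targets=[{"dx":0,"dy":-0.014,"dz":0,"wx":0,"wy":0,"wz":-0.2,"gripper":0.01},{"dx":0,"dy":-0.014,"dz":0.015,"wx":0,"wy":0,"wz":-0.2,"gripper":0.01},{"dx":0,"dy":-0.014,"dz":0.03,"wx":0,"wy":0,"wz":-0.2,"gripper":0.01},{"dx":0,"dy":-0.014,"dz":0.0455,"wx":0,"wy":0,"wz":-0.2,"gripper":0.01},{"dx":0,"dy":-0.014,"dz":0.0455,"wx":0,"wy":0,"wz":-0.2,"gripper":0.01}])

```text
clock: 41.78
eef_pos: [0.6445, -0.2384, 0.0529]
tcp_rot: [3.141, -0.005, -3.118]
ft_force: [-1.3, 1.1, -2.3]
gripper_width: 0.0214
gripper_force: 60.2
```

Request:
step_arm(targets=[{"dx":0,"dy":0.003,"dz":0,"wx":0,"wy":0,"wz":0,"gripper":0.01},{"dx":0,"dy":0.006,"dz":0,"wx":0,"wy":0,"wz":0,"gripper":0.01},{"dx":0,"dy":0.009,"dz":0,"wx":0,"wy":0,"wz":0,"gripper":0.01},{"dx":0,"dy":0.012,"dz":0,"wx":0,"wy":0,"wz":0,"gripper":0.01},{"dx":0,"dy":0.015,"dz":0,"wx":0,"wy":0,"wz":0,"gripper":0.01}])

```text
clock: 42.2
eef_pos: [0.6467, -0.2226, 0.0572]
tcp_rot: [-3.141, 0.001, -3.116]
ft_force: [0.5, 0.2, -2.6]
gripper_width: 0.0214
gripper_force: 60.2
```

Request:
step_arm(targets=[{"dx":0,"dy":0.003,"dz":0,"wx":0,"wy":0,"wz":0,"gripper":0.01},{"dx":0,"dy":0.006,"dz":0,"wx":0,"wy":0,"wz":0,"gripper":0.01},{"dx":0,"dy":0.009,"dz":0,"wx":0,"wy":0,"wz":0,"gripper":0.01},{"dx":0,"dy":0.012,"dz":0,"wx":0,"wy":0,"wz":0,"gripper":0.01},{"dx":0,"dy":0.015,"dz":0,"wx":0,"wy":0,"wz":0,"gripper":0.01}])

```text
clock: 42.62
eef_pos: [0.6458, -0.2078, 0.0564]
tcp_rot: [-3.141, 0.0, -3.117]
ft_force: [-0.2, -0.3, -0.8]
gripper_width: 0.0212
gripper_force: 60.3
```

Request:
step_arm(targets=[{"dx":0,"dy":0.0015,"dz":0,"wx":0,"wy":0,"wz":0,"gripper":0.01},{"dx":0,"dy":0.003,"dz":0,"wx":0,"wy":0,"wz":0,"gripper":0.01},{"dx":0,"dy":0.0045,"dz":0,"wx":0,"wy":0,"wz":0,"gripper":0.01},{"dx":0,"dy":0.006,"dz":0,"wx":0,"wy":0,"wz":0,"gripper":0.01},{"dx":0,"dy":0.0075,"dz":0,"wx":0,"wy":0,"wz":0,"gripper":0.01}])

```text
clock: 43.03
eef_pos: [0.6456, -0.2006, 0.0564]
tcp_rot: [-3.141, 0.0, -3.117]
ft_force: [-0.2, -0.7, -2.3]
gripper_width: 0.0214
gripper_force: 60.3
```

Request:
step_arm(targets=[{"dx":0,"dy":0.0008,"dz":0,"wx":0,"wy":0,"wz":0,"gripper":0.01},{"dx":0,"dy":0.0016,"dz":0,"wx":0,"wy":0,"wz":0,"gripper":0.01},{"dx":0,"dy":0.0024,"dz":0,"wx":0,"wy":0,"wz":0,"gripper":0.01},{"dx":0,"dy":0.003,"dz":0,"wx":0,"wy":0,"wz":0,"gripper":0.01},{"dx":0,"dy":0.003,"dz":0,"wx":0,"wy":0,"wz":0,"gripper":0.01}])

```text
clock: 43.45
eef_pos: [0.6456, -0.1973, 0.0563]
tcp_rot: [3.142, -0.0, -3.116]
ft_force: [0.1, 0.5, -2.0]
gripper_width: 0.0214
gripper_force: 60.3
```

Request:
step_arm(targets=[{"dx":0,"dy":0.0005,"dz":0,"wx":0,"wy":0,"wz":0,"gripper":0.01},{"dx":0,"dy":0.001,"dz":0,"wx":0,"wy":0,"wz":0,"gripper":0.01},{"dx":0,"dy":0.0015,"dz":0,"wx":0,"wy":0,"wz":0,"gripper":0.01},{"dx":0,"dy":0.002,"dz":0,"wx":0,"wy":0,"wz":0,"gripper":0.01},{"dx":0,"dy":0.002,"dz":0,"wx":0,"wy":0,"wz":0,"gripper":0.01}])

```text
clock: 43.87
eef_pos: [0.6453, -0.1963, 0.0564]
tcp_rot: [-3.141, -0.0, -3.117]
ft_force: [0.8, -2.6, -2.5]
gripper_width: 0.0212
gripper_force: 60.2
```

Request:
step_arm(targets=[{"dx":0,"dy":0.0005,"dz":0,"wx":0,"wy":0,"wz":0,"gripper":0.01},{"dx":0,"dy":0.001,"dz":0,"wx":0,"wy":0,"wz":0,"gripper":0.01},{"dx":0,"dy":0.0015,"dz":0,"wx":0,"wy":0,"wz":0,"gripper":0.01},{"dx":0,"dy":0.0015,"dz":0,"wx":0,"wy":0,"wz":0,"gripper":0.01},{"dx":0,"dy":0.0015,"dz":0,"wx":0,"wy":0,"wz":0,"gripper":0.01}])

```text
clock: 44.28
eef_pos: [0.6453, -0.1961, 0.0566]
tcp_rot: [-3.139, 0.0, -3.118]
ft_force: [0.1, -6.8, -2.2]
gripper_width: 0.0216
gripper_force: 60.3
```

Contact at −7 N on the rail. Now backing off and fitting the mat circle from the earlier unobstructed picture.

Request:
step_arm(targets=[{"dx":0,"dy":-0.005,"dz":0,"wx":0,"wy":0,"wz":0,"gripper":0.01},{"dx":0,"dy":-0.015,"dz":0,"wx":0,"wy":0,"wz":0,"gripper":0.01},{"dx":0,"dy":-0.025,"dz":-0.01,"wx":0,"wy":0,"wz":0,"gripper":0.01},{"dx":0,"dy":-0.025,"dz":-0.045,"wx":0,"wy":0,"wz":0,"gripper":0.01},{"dx":0,"dy":-0.025,"dz":-0.065,"wx":0,"wy":0,"wz":0,"gripper":0.01}])

```text
clock: 44.7
eef_pos: [0.6461, -0.221, 0.124]
tcp_rot: [-3.141, 0.001, -3.118]
ft_force: [2.3, 0.3, -1.1]
gripper_width: 0.0212
gripper_force: 60.4
```

```bash
python3 - <<'E'
from h import *
_,K,T=cap("top"); 
c=None
for f in("t9.png","top1.png"):
    a=cv2.imread("pics/"+f)
    hsv=cv2.cvtColor(a,cv2.COLOR_BGR2HSV); print(f,a[225,155],a[225,130],a[210,150],hsv[225,155],hsv[225,130])
    g=((a[...,2].astype(int)-a[...,0]<30)&(a.max(2)<110)); k=np.zeros_like(g); k[190:262,135:200]=1; g&=k
    bl=blobs(cv2.morphologyEx(g.astype(np.uint8),cv2.MORPH_OPEN,np.ones((3,3)))>0,100)
    for l,s,q in bl:
        e=cv2.minEnclosingCircle(np.argwhere(l)[:,::-1].astype(np.float32)); print(s,q,e, ray(K,T,e[0],.004),ray(K,T,q,.004))
print(st()[0])
E
```

```text
t9.png [67 74 86] [ 72 107 174] [65 73 83] [11 56 86] [ 10 149 174]
[ 143  201   49   48 1875] [166.81013333 224.6496    ] ((167.028564453125, 224.971435546875), 24.79931640625) [0.47748798 0.30433716 0.004     ] [0.47832655 0.30492197 0.004     ]
top1.png [ 67 133 164] [ 72 108 176] [66 79 89] [ 20 151 164] [ 10 151 176]
[ 143  201   49   48 1388] [167.53458213 225.46613833] ((167.028564453125, 224.971435546875), 24.79931640625) [0.47748798 0.30433716 0.004     ] [0.47619914 0.30299827 0.004     ]
[ 6.48460819e-01 -2.21237509e-01  1.28694720e-01 -1.78641051e+02]
```

```bash
python3 - <<'E'
from h import *
s=st()[0]; plan(.480,.3055,.125,165.5,[.6458,-.2211,.1285,181.4])
E
```

```text
{'dx': np.float64(0.051), 'dy': np.float64(0.1768), 'dz': np.float64(0.0012), 'wz': np.float64(5.3)}
{'dx': np.float64(0.0671), 'dy': np.float64(0.1714), 'dz': np.float64(0.0012), 'wz': np.float64(5.3)}
{'dx': np.float64(0.0826), 'dy': np.float64(0.1644), 'dz': np.float64(0.0012), 'wz': np.float64(5.3)}
```

Request:
step_arm(targets=[{"dx":0.01,"dy":0.035,"dz":0,"wx":0,"wy":0,"wz":1,"gripper":0.01},{"dx":0.02,"dy":0.07,"dz":0,"wx":0,"wy":0,"wz":2,"gripper":0.01},{"dx":0.03,"dy":0.106,"dz":0,"wx":0,"wy":0,"wz":3,"gripper":0.01},{"dx":0.041,"dy":0.141,"dz":0,"wx":0,"wy":0,"wz":4.2,"gripper":0.01},{"dx":0.051,"dy":0.1768,"dz":0,"wx":0,"wy":0,"wz":5.3,"gripper":0.01}])

```text
clock: 45.17
eef_pos: [0.5901, -0.0427, 0.122]
tcp_rot: [3.141, 0.001, 3.072]
ft_force: [1.1, 0.5, -1.2]
gripper_width: 0.0212
gripper_force: 60.4
```

Request:
step_arm(targets=[{"dx":0.0134,"dy":0.0343,"dz":0,"wx":0,"wy":0,"wz":1,"gripper":0.01},{"dx":0.0268,"dy":0.0686,"dz":0,"wx":0,"wy":0,"wz":2,"gripper":0.01},{"dx":0.0403,"dy":0.1028,"dz":0,"wx":0,"wy":0,"wz":3,"gripper":0.01},{"dx":0.0537,"dy":0.137,"dz":0,"wx":0,"wy":0,"wz":4.2,"gripper":0.01},{"dx":0.0671,"dy":0.1714,"dz":0,"wx":0,"wy":0,"wz":5.3,"gripper":0.01}])

```text
clock: 45.58
eef_pos: [0.5349, 0.1331, 0.1222]
tcp_rot: [3.141, 0.001, 2.98]
ft_force: [0.4, 1.3, -2.4]
gripper_width: 0.0213
gripper_force: 60.3
```

Request:
step_arm(targets=[{"dx":0.0165,"dy":0.0329,"dz":0,"wx":0,"wy":0,"wz":1,"gripper":0.01},{"dx":0.033,"dy":0.0658,"dz":0,"wx":0,"wy":0,"wz":2,"gripper":0.01},{"dx":0.0495,"dy":0.0986,"dz":0,"wx":0,"wy":0,"wz":3,"gripper":0.01},{"dx":0.068,"dy":0.135,"dz":0,"wx":0,"wy":0,"wz":4.2,"gripper":0.01},{"dx":0.0826,"dy":0.1644,"dz":0,"wx":0,"wy":0,"wz":5.3,"gripper":0.01}])

```text
clock: 46.0
eef_pos: [0.479, 0.3102, 0.1222]
tcp_rot: [3.14, -0.0, 2.889]
ft_force: [0.8, -0.1, -1.7]
gripper_width: 0.0212
gripper_force: 60.3
```

Request:
step_arm(targets=[{"dx":0,"dy":0,"dz":0,"wx":0,"wy":0,"wz":0,"gripper":0.01},{"dx":0,"dy":0,"dz":0,"wx":0,"wy":0,"wz":0,"gripper":0.01},{"dx":0,"dy":0,"dz":0,"wx":0,"wy":0,"wz":0,"gripper":0.01},{"dx":0,"dy":0,"dz":0,"wx":0,"wy":0,"wz":0,"gripper":0.01},{"dx":0,"dy":0,"dz":0,"wx":0,"wy":0,"wz":0,"gripper":0.01}])

```text
clock: 46.42
eef_pos: [0.4808, 0.3059, 0.1215]
tcp_rot: [-3.141, 0.0, 2.887]
ft_force: [0.0, -0.1, -1.7]
gripper_width: 0.0212
gripper_force: 60.2
```

```bash
python3 - <<'E'
from h import *
s=st()[0]; print(s); plan(.480,.3055,.062,165.5); a,K,T=cap("top","t11.png")
f=lambda i,s:cv2.resize(i,s,interpolation=cv2.INTER_CUBIC)
cv2.imwrite("pics/crop11.png",np.hstack([f(a[130:180,195:260],(390,300)),f(a[130:180,312:377],(390,300))]))
E
```

```text
[4.80805400e-01 3.05928675e-01 1.21526814e-01 1.65396499e+02]
{'dx': np.float64(0.0007), 'dy': np.float64(-0.0006), 'dz': np.float64(0.0595), 'wz': np.float64(-0.1)}
```

View pics/crop11.png

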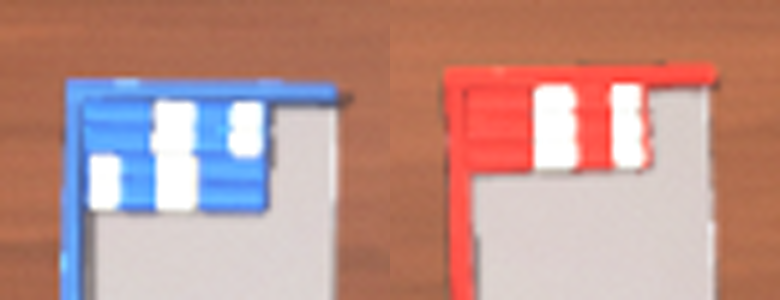

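The crop shows both rows closed and flush in their corners: blue of four at (175,155), red of three at (555,128). I'm setting the rake down.

Request:
step_arm(targets=[{"dx":0,"dy":0,"dz":0.02,"wx":0,"wy":0,"wz":0,"gripper":0.01},{"dx":0,"dy":0,"dz":0.04,"wx":0,"wy":0,"wz":0,"gripper":0.01},{"dx":0,"dy":0,"dz":0.055,"wx":0,"wy":0,"wz":0,"gripper":0.01},{"dx":0,"dy":0,"dz":0.06,"wx":0,"wy":0,"wz":0,"gripper":0.01},{"dx":0,"dy":0,"dz":0.06,"wx":0,"wy":0,"wz":0,"gripper":0.01}])

```text
clock: 46.88
eef_pos: [0.4794, 0.3063, 0.0601]
tcp_rot: [-3.14, -0.001, 2.888]
ft_force: [-0.5, 0.3, -2.3]
gripper_width: 0.0217
gripper_force: 60.4
```

Request:
step_arm(targets=[{"dx":0,"dy":0,"dz":0.001,"wx":0,"wy":0,"wz":0,"gripper":0.01},{"dx":0,"dy":0,"dz":0.002,"wx":0,"wy":0,"wz":0,"gripper":0.01},{"dx":0,"dy":0,"dz":0.004,"wx":0,"wy":0,"wz":0,"gripper":0.01},{"dx":0,"dy":0,"dz":0.006,"wx":0,"wy":0,"wz":0,"gripper":0.01},{"dx":0,"dy":0,"dz":0.006,"wx":0,"wy":0,"wz":0,"gripper":0.01}])

```text
clock: 47.3
eef_pos: [0.4799, 0.3075, 0.0554]
tcp_rot: [3.141, 0.0, 2.889]
ft_force: [0.4, 0.2, -1.2]
gripper_width: 0.0218
gripper_force: 60.4
```

Request:
step_arm(targets=[{"dx":0,"dy":0,"dz":0.0005,"wx":0,"wy":0,"wz":0,"gripper":0.01},{"dx":0,"dy":0,"dz":0.001,"wx":0,"wy":0,"wz":0,"gripper":0.01},{"dx":0,"dy":0,"dz":0.0015,"wx":0,"wy":0,"wz":0,"gripper":0.01},{"dx":0,"dy":0,"dz":0.002,"wx":0,"wy":0,"wz":0,"gripper":0.01},{"dx":0,"dy":0,"dz":0.002,"wx":0,"wy":0,"wz":0,"gripper":0.01}])

```text
clock: 47.72
eef_pos: [0.4798, 0.3075, 0.0532]
tcp_rot: [-3.141, -0.0, 2.889]
ft_force: [-0.5, -0.2, -1.3]
gripper_width: 0.0215
gripper_force: 60.4
```

Request:
step_arm(targets=[{"dx":0,"dy":-0.001,"dz":0.0005,"wx":0,"wy":0,"wz":0,"gripper":0.01},{"dx":0,"dy":-0.001,"dz":0.001,"wx":0,"wy":0,"wz":0,"gripper":0.01},{"dx":0,"dy":-0.001,"dz":0.0015,"wx":0,"wy":0,"wz":0,"gripper":0.01},{"dx":0,"dy":-0.001,"dz":0.002,"wx":0,"wy":0,"wz":0,"gripper":0.01},{"dx":0,"dy":-0.001,"dz":0.002,"wx":0,"wy":0,"wz":0,"gripper":0.01}])

```text
clock: 48.13
eef_pos: [0.4796, 0.3065, 0.0517]
tcp_rot: [-3.141, -0.0, 2.889]
ft_force: [-2.1, -1.7, 3.1]
gripper_width: 0.0212
gripper_force: 61.1
```

Contact felt (fz +3 N). Releasing gently, then rising and clearing.

Request:
step_arm(targets=[{"dx":0,"dy":0,"dz":0,"wx":0,"wy":0,"wz":0,"gripper":0.024},{"dx":0,"dy":0,"dz":0,"wx":0,"wy":0,"wz":0,"gripper":0.03},{"dx":0,"dy":0,"dz":0,"wx":0,"wy":0,"wz":0,"gripper":0.04},{"dx":0,"dy":0,"dz":0,"wx":0,"wy":0,"wz":0,"gripper":0.05},{"dx":0,"dy":0,"dz":0,"wx":0,"wy":0,"wz":0,"gripper":0.06}])

```text
clock: 48.55
eef_pos: [0.4797, 0.3066, 0.0513]
tcp_rot: [3.142, 0.0, 2.889]
ft_force: [-0.3, 0.6, 0.8]
gripper_width: 0.0597
gripper_force: 0.0
```

Request:
step_arm(targets=[{"dx":0,"dy":0,"dz":-0.01,"wx":0,"wy":0,"wz":0,"gripper":0.06},{"dx":0,"dy":0,"dz":-0.03,"wx":0,"wy":0,"wz":0,"gripper":0.06},{"dx":0,"dy":0,"dz":-0.06,"wx":0,"wy":0,"wz":0,"gripper":0.06},{"dx":0,"dy":0,"dz":-0.09,"wx":0,"wy":0,"wz":0,"gripper":0.06},{"dx":0,"dy":0,"dz":-0.12,"wx":0,"wy":0,"wz":0,"gripper":0.06}])

```text
clock: 48.97
eef_pos: [0.4795, 0.3064, 0.1734]
tcp_rot: [3.142, 0.0, 2.889]
ft_force: [1.0, 0.3, 0.4]
gripper_width: 0.0597
gripper_force: 0.0
```

Request:
step_arm(targets=[{"dx":0.03,"dy":0.03,"dz":-0.04,"wx":0,"wy":0,"wz":0,"gripper":0.06},{"dx":0.06,"dy":0.06,"dz":-0.06,"wx":0,"wy":0,"wz":0,"gripper":0.06},{"dx":0.08,"dy":0.09,"dz":-0.06,"wx":0,"wy":0,"wz":0,"gripper":0.06},{"dx":0.1,"dy":0.12,"dz":-0.06,"wx":0,"wy":0,"wz":0,"gripper":0.06},{"dx":0.12,"dy":0.14,"dz":-0.06,"wx":0,"wy":0,"wz":0,"gripper":0.06}])

```text
clock: 49.38
eef_pos: [0.3976, 0.4748, 0.2336]
tcp_rot: [3.138, 0.001, 2.889]
ft_force: [0.2, 0.1, -0.2]
gripper_width: 0.0601
gripper_force: 0.0
```

Request:
step_arm(targets=[{"dx":0.03,"dy":0.03,"dz":0,"wx":0,"wy":0,"wz":0,"gripper":0.06},{"dx":0.06,"dy":0.06,"dz":0,"wx":0,"wy":0,"wz":0,"gripper":0.06},{"dx":0.08,"dy":0.09,"dz":0,"wx":0,"wy":0,"wz":0,"gripper":0.06},{"dx":0.1,"dy":0.12,"dz":0,"wx":0,"wy":0,"wz":0,"gripper":0.06},{"dx":0.1,"dy":0.12,"dz":0,"wx":0,"wy":0,"wz":0,"gripper":0.06}])

```text
clock: 49.8
eef_pos: [0.3249, 0.6195, 0.2306]
tcp_rot: [3.141, -0.004, 2.898]
ft_force: [-1.3, 0.1, -0.6]
gripper_width: 0.0597
gripper_force: 0.0
```

```bash
python3 - <<'E'
from h import *
a,K,T=cap("top","t12.png"); print(st()[0])
cv2.imwrite("pics/crop12.png",cv2.resize(a[125:305,60:460],(800,360),interpolation=cv2.INTER_CUBIC))
M=masks(a)
for l,s,c in blobs(M["white"],20):
    if 140<c[0]<205 and 190<c[1]<260: print("w",s,[ray(K,T,p,.034)[:2].round(4).tolist() for p in cv2.boxPoints(cv2.minAreaRect(np.argwhere(l)[:,::-1].astype(np.float32)))])
for l,s,c in blobs(M["yellow"],60):
    if c[0]<205 and 180<c[1]<260: print("yellow",ray(K,T,c,.104).round(4))
E
```

```text
[  0.32755178   0.61657962   0.2307388  165.88643237]
w [162 206  11  13  96] [[0.497, 0.3111], [0.5254, 0.3038], [0.5196, 0.2836], [0.4912, 0.291]]
w [156 228  11  14 109] [[0.4381, 0.3261], [0.4697, 0.319], [0.4646, 0.2988], [0.433, 0.3058]]
yellow [0.4789 0.3045 0.104 ]
```

View pics/crop12.png

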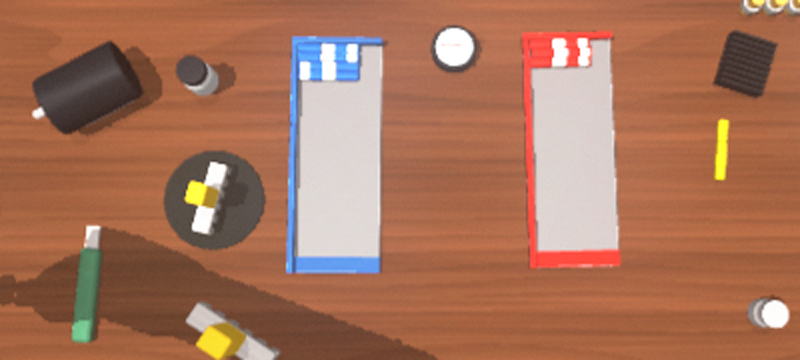

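Final picture: both rows are closed and flush at crop (328,60) and (560,52). The rake stands upright on its mat at (208,198), within 1 mm of the measured mat centre, and the other goods look unmoved. Handing in.

```bash
python3 -c "
from bench import arm
print(arm.finish_job())"
```

```text
the job is handed in; nothing more can be done
None
```

The job is handed in at about 50 s of the 210 s allowed: the three strays went into their trays first, the rake combed four blue and three red markers into closed rows flush with fence and rail, and it stands upright on its mat within about 1 mm of the centre, with the other goods left where they were.

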